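Reload the label holder and stopper the samples

TASK

Get the sampling desk ready for labelling. First take every empty cardboard core off the blue label holder and drop it into the yellow waste bin; once they are all in the bin, mount each fresh label roll on a spindle of its own, right down on the plate, and close every amber flask with a red stopper pushed fully home. Do not knock over a flask or the hand-rub bottle; spare stoppers may stay where they are.

Things in the scene. Friction and masses are not known exactly. Their poses are not given: they have to be found in the camera images.
- holder: Label-roll holder, fixed: blue plate 280 x 80 x 12 mm with three upright aluminium spindles in one row along its own x axis at x = -90, 0 and +90 mm. Origin: centre of the plate's underside, on the table. Its position and yaw vary.
- spindle_1 (a point): Foot of spindle 1 on its axis, at the plate's upper face (12 mm above the table), holder x = -90 mm. The spindle is 24 mm thick and 55 mm tall from this point; its top 8 mm taper to 12 mm.
- spindle_2 (a point): Foot of spindle 2 on its axis, at the plate's upper face (12 mm above the table), holder x = 0 mm. The spindle is 24 mm thick and 55 mm tall from this point; its top 8 mm taper to 12 mm.
- spindle_3 (a point): Foot of spindle 3 on its axis, at the plate's upper face (12 mm above the table), holder x = 90 mm. The spindle is 24 mm thick and 55 mm tall from this point; its top 8 mm taper to 12 mm.
- core_a: Empty brown cardboard core, a tube 36 mm outside, 28 mm inside, 40 mm tall, 20 g; starts on spindle 1, standing on the plate. May be absent. Origin: centre of its lower end, z axis along the tube.
- core_b: Empty brown cardboard core, a tube 36 mm outside, 28 mm inside, 40 mm tall, 20 g; starts on spindle 2, standing on the plate. May be absent. Origin: centre of its lower end, z axis along the tube.
- core_c: Empty brown cardboard core, a tube 36 mm outside, 28 mm inside, 40 mm tall, 20 g; starts on spindle 3, standing on the plate. May be absent. Origin: centre of its lower end, z axis along the tube.
- roll_a: Fresh roll of labels: white, 60 mm outer diameter with a thin green band at mid-height, 28 mm hole right through, 40 mm tall, about 110 g, standing on the table. May be absent; all rolls are alike. Origin: centre of its lower end, z axis along the hole.
- roll_b: Fresh roll of labels: white, 60 mm outer diameter with a thin green band at mid-height, 28 mm hole right through, 40 mm tall, about 110 g, standing on the table. May be absent; all rolls are alike. Origin: centre of its lower end, z axis along the hole.
- roll_c: Fresh roll of labels: white, 60 mm outer diameter with a thin green band at mid-height, 28 mm hole right through, 40 mm tall, about 110 g, standing on the table. May be absent; all rolls are alike. Origin: centre of its lower end, z axis along the hole.
- stopper_a: Red stopper: tapered plug 25 mm long (18 mm diameter at the foot, 25 mm at its top) below a round head 38 mm in diameter and 24 mm tall; 49 mm overall, about 30 g. Hangs by its head in a hole of the white rack, head underside at 45 mm above the table. All alike and always three. Origin: centre of the plug's foot, z up through the head.
- stopper_b: Red stopper: tapered plug 25 mm long (18 mm diameter at the foot, 25 mm at its top) below a round head 38 mm in diameter and 24 mm tall; 49 mm overall, about 30 g. Hangs by its head in a hole of the white rack, head underside at 45 mm above the table. All alike and always three. Origin: centre of the plug's foot, z up through the head.
- stopper_c: Red stopper: tapered plug 25 mm long (18 mm diameter at the foot, 25 mm at its top) below a round head 38 mm in diameter and 24 mm tall; 49 mm overall, about 30 g. Hangs by its head in a hole of the white rack, head underside at 45 mm above the table. All alike and always three. Origin: centre of the plug's foot, z up through the head.
- flask_a: Conical amber sample flask, loose, about 200 g: base 64 mm in diameter, narrowing to a neck 35 mm outside, 28 mm inside; 105 mm tall, neck bore 35 mm deep. Starts open. May be absent. Origin: centre of its underside, z up.
- flask_b: Conical amber sample flask, loose, about 200 g: base 64 mm in diameter, narrowing to a neck 35 mm outside, 28 mm inside; 105 mm tall, neck bore 35 mm deep. Starts open. May be absent. Origin: centre of its underside, z up.
- flask_c: Conical amber sample flask, loose, about 200 g: base 64 mm in diameter, narrowing to a neck 35 mm outside, 28 mm inside; 105 mm tall, neck bore 35 mm deep. Starts open. May be absent. Origin: centre of its underside, z up.
- flask_a_rim (a point): Centre of flask a's mouth, level with its rim. A fully home stopper's head rests on the rim and its origin is 25 mm below this point. None if the flask is absent.
- flask_b_rim (a point): Centre of flask b's mouth, level with its rim. A fully home stopper's head rests on the rim and its origin is 25 mm below this point. None if the flask is absent.
- flask_c_rim (a point): Centre of flask c's mouth, level with its rim. A fully home stopper's head rests on the rim and its origin is 25 mm below this point. None if the flask is absent.
- rack: White stopper rack, fixed: block 62 x 168 x 45 mm with three 30 mm through holes in a row along its own y axis at y = -54, 0, +54 mm. Origin: centre of its underside. Position and yaw vary; it may change places with the waste bin.
- bin: Yellow waste bin, fixed: open box 120 x 120 mm outside, 70 mm tall, walls 4 mm. Origin: centre of its underside on the table. It may change places with the rack.
- handrub: Clear hand-rub bottle with white cap, 56 mm diameter, 140 mm tall, loose, to the right near the flasks; a bystander. Origin: centre of its underside.
Things that resemble listed ones, but are neither listed nor needed, are in the scene too. What is shaped like the stopper_a but pink or turquoise is not meant.

How it is judged:
By the outcome, as a careful person would: the job done as asked, in the order asked, and still so for the second after the job is handed in, with the robot touching nothing.
Of core_a, core_b, core_c only 2 to 3 are there at a start; the rules pass over those that are not, and their reading is None.
Of roll_a, roll_b, roll_c only 2 to 3 are there at a start; the rules pass over those that are not, and their reading is None.
Of flask_a, flask_b, flask_c only 2 to 3 are there at a start; the rules pass over those that are not, and their reading is None.
At some moment in a run one of roll_a, roll_b, roll_c, flask_a, flask_b, flask_c may be knocked a few centimetres aside while the robot is not near it.
It also fails if it takes over 210 s, if anything falls off the work surface, if the arm or the gripper's body presses on something with over 40 N, if the wrist force passes 120 N, or if a joint passes its speed limit or range.

ROBOT

A 6-joint arm with a two-finger parallel gripper is mounted at the origin on the work surface. World frame = base frame: x ahead of the robot, y to its left, z up, the work surface at z = 0. Lengths are in m, angles in rad, forces in N, time in s.
With the tool pointing down it reaches from about 0.225 to 0.725 m from the base axis. Payload 3.1 kg.
Tool frame: the origin (TCP) lies between the finger pads; the fingertips stand 8 mm ahead of it and the grasp point (between the pads) lies 11 mm behind it; z points along the fingers, y is the line along which they close (so a half turn about z gives the same grasp; the last joint's range is limited). The gripper opens to 85 mm and grips with 20 to 120 N. Pads are 22 mm wide; open, the fingers measure 114 mm over their backs; the gripper's body (76 mm by 85 mm) begins 54 mm behind the grasp point. The pads swing forward as they close: fully open they stand 13 mm farther back than shut.
Start: joints at [1.147, 0.048, 0.099, 1.622, 0, 1.443], TCP at [0.153, 0.502, 0.211] pointing down, gripper open.
Joint ranges: [-2.91, 2.91], [-0.99, 1.94], [-1.21, 1.42], [-2.12, 2.29], [-1.49, 1.47], [-3.14, 3.14]. Speed limits (rad/s): [2.79, 2.79, 3.14, 3.14, 3.14, 3.14].

INTERFACE

Orientations are given as a rotation vector (axis times angle).
In Python, from station import get_state, snapshot, camera_params, job_done, masks_of, landmark_of gives the robot as it stands.
- The arm moves only by the tool step_arm, never from a script. Its argument "plan" is a list that holds one entry, the list of rows, each a list of 5 numbers: the shift along the tool's x, y, z each as a share of 0.2 m, from -1 to 1, then the turn about the tool's z as a share of 0.5 rad, from -1 to 1, then the opening, from 0 (shut) to 1 (fully open). A call has exactly 10 rows; each row is the pose to reach, as a shift and turn from the pose commanded when the call began, along the tool's axes at that moment; what a row does not reach only later rows make up. A row lasts 1/8 s, in which the tool goes at most 62.5 mm and 10.7 degrees, less where a joint would pass 70% of its speed; a pose out of reach is approached as far as the arm can. A call with a number of a shift or a turn outside -1 to 1 is refused whole. A call with a gripper value outside its range is refused whole. The fingers move at their own pace and stop on an object; the grip force is fixed at half the most. Time passes only in rows, so rows that repeat a pose let the fingers close, or fill a call up. It gives the time, the measured TCP pose, the force, the opening and the grip force at its end, in the units of the state.
- get_state(): the state, without advancing time (a new reading comes with each control period).
- snapshot(name): name is "side" or "top"; returns the picture (384x512x3 uint8, red, green, blue); there is no depth.
- camera_params(name): a dict with "K" (3x3 intrinsics, pixels), "distortion" ([k1, k2, p1, p2, k3] as OpenCV has them; the pictures are not rectified), "pose" (4x4, takes a point from camera to world coordinates). Camera axes: x right, y up, looking along -z (the intrinsics and any distortion apply to the point x, -y, -z); pixel columns grow to the right and rows downward; lengths in m; the calibration is good to about 2 mm. A picture is of the moment at which its call begins. camera_params takes no time and is no camera call.
- job_done(): hands the job in; it is judged then, once.
Trained networks look in the newest picture that a camera, given by its name, has taken for a name from the list of things; names that differ only in an ending like _2 or _b are one class to them, and where a whole thing is asked for, a point or a joint stands for the part that bears it (a point fixed in the world has none). Each returns a list of dicts, best first, with "confidence" (0 to 1); they miss things now and then, are a little off and sometimes report something else, mostly with a low value. They report only what shows in the picture. A call takes as long as a camera call. They do not tell look-alikes from the thing itself.
- masks_of(camera, thing): "mask" (384x512 bool, what is visible of it).
- landmark_of(camera, thing): "xyz" ([x, y, z] in m, in world coordinates, good to about 4 mm: a listed point, or the origin of a listed thing).
The state is a dict: "time": time; "qpos": joint angles; "joint_velocities": joint speeds; "joint_torque": joint torques, N m; "eef_pos": TCP position; "eef_rot": TCP orientation; "contact_force": force on the tool from outside, world axes, zero at the start; "moment": the same for the moment, N m; "grip_width": finger opening in m; "finger_force": force on a finger pad.
Only numpy, scipy, OpenCV 4.12 (cv2) and the standard library are available. Lean on these libraries where they do the work, as an engineer would, in place of code of your own. Each camera call takes 0.05 s, during which the arm holds its last target. There are 200 camera calls.

## Working session

There is one attempt and no reset: what is moved stays moved. The work goes in short steps, Python scripts to look and compute and a tool call to move; the robot and the scene stay as the last step left them, time stands still between calls to the robot, and variables do not carry over. Pictures are saved under pics/ and viewed, at most 14 in all, crops included, and the job is handed in when it is done.

Besides the shell and the picture viewer there is one more tool, called after "Emit:" as name(argument=value, ...) on one line, values as JSON. step_arm: Moves the arm, as the interface text tells. Its arguments: {"type":"object","properties":{"plan":{"type":"array"}},"required":["plan"]}

```bash
ls; mkdir -p pics; python3 - <<'E'
from station import *
import cv2,numpy as np
for c in ("side","top"):
    cv2.imwrite(f"pics/{c}0.png",cv2.resize(snapshot(c)[:,:,::-1],(800,600)))
    p=camera_params(c);print(c,p["K"],p["distortion"],np.round(p["pose"],3))
    for t in ("core_a","roll_a","stopper_a","flask_a_rim","spindle_1","rack","bin","holder","handrub","flask_a"):
        for d in landmark_of(c,t): print(c,t,np.round(d["xyz"],3),round(d["confidence"],2))
print(get_state())
E
```

```text
pics
side [[359.67508455   0.         254.65056634]
 [  0.         359.67508455 191.70489178]
 [  0.           0.           1.        ]] [-0.05704243  0.          0.          0.          0.        ] [[-0.751  0.486 -0.448  0.15 ]
 [-0.661 -0.558  0.502  0.389]
 [-0.007  0.672  0.74   0.763]
 [ 0.     0.     0.     1.   ]]
side core_a [0.566 0.277 0.012] 0.5
side core_a [0.476 0.284 0.015] 0.47
side core_a [ 0.631 -0.119  0.02 ] 0.39
side roll_a [0.558 0.07  0.001] 0.75
side roll_a [0.455 0.129 0.002] 0.65
side stopper_a [ 0.629 -0.114  0.017] 0.69
side stopper_a [ 0.592 -0.214  0.   ] 0.64
side stopper_a [ 0.734 -0.1   -0.009] 0.6
side stopper_a [ 0.636 -0.01   0.02 ] 0.48
side stopper_a [ 0.634 -0.06   0.024] 0.47
side flask_a_rim [ 0.576 -0.37   0.104] 0.73
side flask_a_rim [0.479 0.286 0.014] 0.25
side spindle_1 [0.566 0.274 0.014] 0.97
side spindle_1 [0.386 0.29  0.014] 0.94
side spindle_1 [0.48  0.284 0.014] 0.85
side rack [ 0.635 -0.059  0.   ] 0.61
side rack [ 0.415 -0.275  0.003] 0.51
side bin [ 0.46  -0.065 -0.   ] 0.8
side holder [0.481 0.283 0.016] 0.65
side handrub [ 0.45
[... 1414 characters left out ...]
1, 'qpos': array([ 1.14719317e+00,  4.79871128e-02,  9.92357279e-02,  1.62199229e+00,
       -3.93080923e-06,  1.44301174e+00]), 'joint_velocities': array([-6.46769230e-05,  1.07190157e-03, -7.31642369e-04,  6.09392570e-04,
       -1.15015745e-03, -7.52811363e-04]), 'joint_torque': array([-5.84576355e-04, -3.38663793e+01,  3.20161343e+01,  1.43612375e-03,
       -2.89777263e-04, -8.39589262e-06]), 'eef_pos': array([0.15305942, 0.50220378, 0.21123621]), 'eef_rot': array([4.62975616e-01, 3.10727278e+00, 7.79084296e-05]), 'contact_force': array([-0.11558125,  0.87531297,  0.00339337]), 'moment': array([0.0363541 , 0.0043398 , 0.01105905]), 'finger_force': 0.0, 'grip_width': 0.08537261029347959}
```

View pics/side0.png

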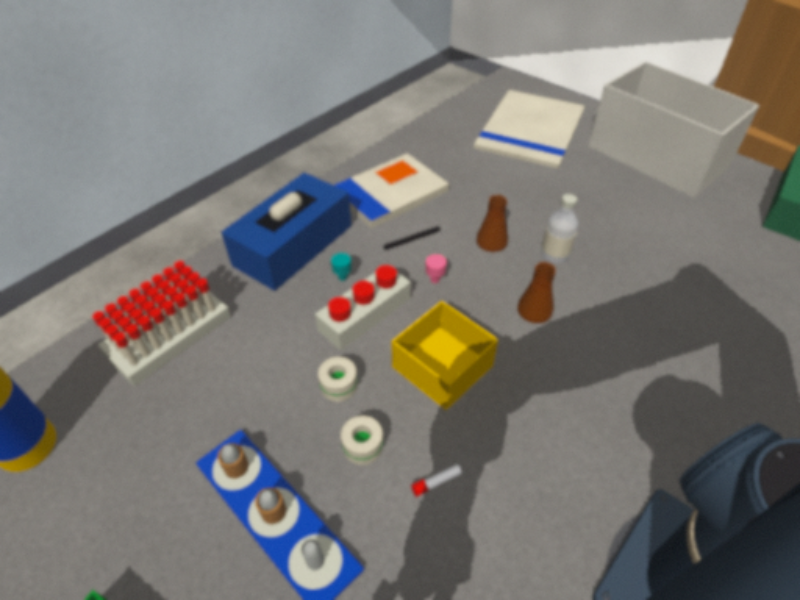

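View pics/top0.png

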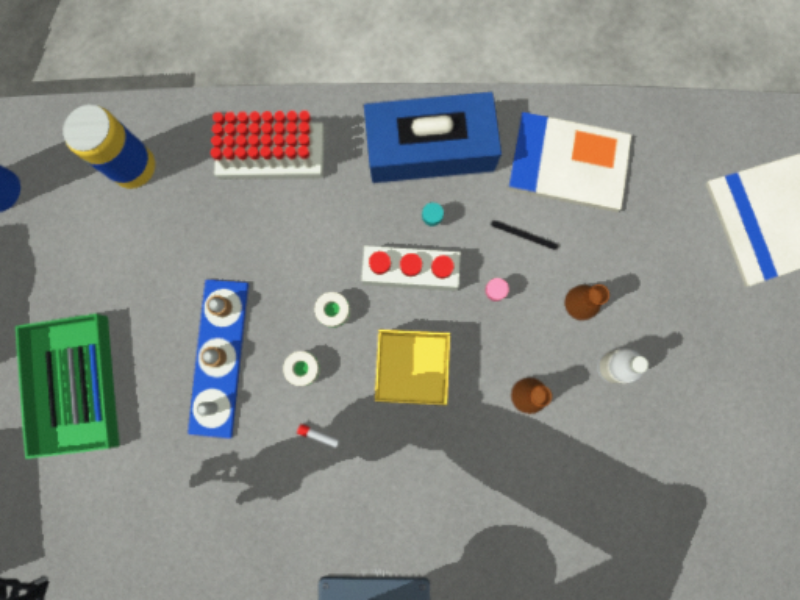

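The scene shows two cores, on the two far spindles; in the 800x600 top view these are at (220,305) and (213,357), and the third spindle, at (208,408), is bare. There are two rolls at (331,309) and (300,368), two flasks at (585,300) and (530,395), and the bin at (413,367).

Possible confusions for a stopper:
- **Red heads in the white rack:** (380,262), (411,264) and (442,266). These are the ones I want.
- **Turquoise look-alike:** (432,213), rejected.
- **Pink look-alike:** (497,289), rejected.
- **Red vial caps:** (262,135), rejected.
- **Red-capped marker:** (303,430), rejected.

The hand-rub bottle at (625,365) could be read as a roll. Next I'll fit silhouettes in both views.

```bash
cat > h.py <<'E'
from station import *
import numpy as np, cv2, itertools
from scipy.optimize import minimize
from scipy.spatial.transform import Rotation as R
P={c:camera_params(c) for c in("side","top")}
def proj(c,X):
    p=P[c];T=np.linalg.inv(p["pose"]);X=np.atleast_2d(X)@T[:3,:3].T+T[:3,3]
    return cv2.projectPoints(X*[1,-1,-1],np.zeros(3),np.zeros(3),p["K"],np.array(p["distortion"]))[0][:,0]
t=np.linspace(0,2*np.pi,24,endpoint=False)
def rings(*rz): return np.concatenate([np.c_[r*np.cos(t),r*np.sin(t),0*t+z] for r,z in rz])
M=dict(roll=rings((.03,0),(.03,.04)),head=rings((.019,.025),(.019,.049)),flask=rings((.032,0),(.0175,.105)),
 plate=np.array(list(itertools.product((-.14,.14),(-.04,.04),(0,.012)))),bin=np.array(list(itertools.product((-.06,.06),(-.06,.06),(0,.07)))),
 hand=rings((.028,0),(.028,.1)))
def draw(c,X,s=4):
    h=cv2.convexHull(proj(c,X).astype(np.float32))
    im=np.zeros((384*s,512*s),np.uint8)
    cv2.fillConvexPoly(im,np.round((h+.5)*s*16-8).astype(np.int32),1,shift=4)
    return cv2.resize(im.astype(np.float32),(512,384),interpolation=cv2.INTER_AREA)
def pts(m,v): 
    Y=M[m]
    if len(v)>3: a=v[3];Y=Y@np.array([[np.cos(a),np.sin(a),0],[-np.sin(a),np.cos(a),0],[0,0,1]])
    return Y+v[:3]
def fit(m,v0,masks):
    def L(v):
        e=0
        for c,k in masks.items():
            d=draw(c,pts(m,v)); e+=1-np.minimum(d,k).sum()/np.maximum(d,k).sum()
        return e
    v0=np.array(v0,float);S=np.vstack([v0]+[v0+d for d in np.eye(len(v0))*[.008,.008,.008,.1][:len(v0)]])
    r=minimize(L,v0,method="Nelder-Mead",options=dict(initial_simplex=S,xatol=1e-4,fatol=1e-4,maxiter=200))
    return r.x,r.fun
def netmask(thing,m,v0,c):
    k=draw(c,pts(m,np.array(v0)));b=None
    for d in masks_of(c,thing):
        x=d["mask"];i=np.minimum(x,k).sum()/np.maximum(x,k).sum()
        if b is None or i>b[0]: b=(i,x.astype(np.float32))
    return b[1] if b and b[0]>.2 else None
def locate(thing,m,v0,shot=True):
    ms={}
    for c in P:
        if shot: snapshot(c)
        k=netmask(thing,m,v0,c)
        if k is not None: ms[c]=k
    return fit(m,v0,ms)+(list(ms),)
def state():
    s=get_state();x=R.from_rotvec(s["eef_rot"]).as_matrix()
    return s,x
def rel(x,y,z,xang=None):
    "shares to reach tcp x,y,z with tool x axis at angle xang"
    s,A=state();d=A.T@(np.array([x,y,z])-s["eef_pos"])/.2
    a=0 if xang is None else -((xang-np.arctan2(A[1,0],A[0,0])+np.pi)%(2*np.pi)-np.pi)/.5
    return np.round(np.r_[d,a],3)
E
cat > m1.py <<'E'
from h import *
I={c:snapshot(c) for c in P}
def show(n,r): print(n,np.round(r[0],4),round(r[1],3),r[2:])
for n,th,m,v in [("roll1","roll_a","roll",(.558,.073,0)),("roll2","roll_a","roll",(.455,.128,0)),
  ("fl1","flask_a","flask",(.577,-.371,0)),("fl2","flask_a","flask",(.413,-.274,0)),("bin","bin","bin",(.459,-.064,0,0))]:
    show(n,locate(th,m,v,False))
hs={c:cv2.cvtColor(I[c],cv2.COLOR_RGB2HSV) for c in P}
for v in [(.628,-.116,.02),(.634,-.061,.02),(.637,-.008,.02)]:
    ms={}
    for c in P:
        near=cv2.dilate(draw(c,pts("head",np.array(v))),np.ones((5,5)))>0
        h=hs[c];ms[c]=(((h[...,0]<8)|(h[...,0]>172))&(h[...,1]>120)&(h[...,2]>80)&near).astype(np.float32)
    show("stop",fit("head",v,ms))
v=(.478,.2825,0,-.08);ms={}
for c in P:
    h=hs[c];near=cv2.dilate(draw(c,pts("plate",np.array(v))),np.ones((9,9)))>0
    b=((abs(h[...,0].astype(int)-112)<12)&(h[...,1]>130)&near).astype(np.uint8)
    hull=cv2.convexHull(np.argwhere(b)[:,::-1].astype(np.int32));k=np.zeros(b.shape,np.float32);cv2.fillConvexPoly(k,hull,1);ms[c]=k
x,f=fit("plate",v,ms);print("plate",np.round(x,4),f)
for d in(-.09,0,.09):print(np.round(x[:2]+d*np.array([np.cos(x[3]),np.sin(x[3])]),4))
E
python3 m1.py
```

```text
roll1 [ 0.5604  0.0744 -0.0034] 0.213 (['side', 'top'],)
roll2 [ 0.4567  0.1276 -0.0009] 0.111 (['side', 'top'],)
fl1 [ 0.5755 -0.3736  0.0011] 0.131 (['side', 'top'],)
fl2 [ 0.4102 -0.2717  0.0008] 0.206 (['side', 'top'],)
bin [ 0.4595 -0.0661 -0.0021 -0.0408] 0.098 (['side', 'top'],)
stop [ 0.6312 -0.1178  0.0209] 0.277 ()
stop [ 0.6342 -0.0635  0.0213] 0.244 ()
stop [ 0.6379 -0.0102  0.0211] 0.26 ()
plate [ 0.4762  0.2823 -0.0023 -0.0767] 0.04773533344268799
[0.3865 0.2892]
[0.4762 0.2823]
[0.5659 0.2754]
```

```bash
python3 - <<'E'
from h import *
a=snapshot("side")[150:384,110:350][...,::-1]
cv2.imwrite("pics/crop1.png",cv2.resize(a,(615,600),interpolation=cv2.INTER_CUBIC))
print(rel(.566,.275,.15,3.065))
E
```

```text
[-2.306 -0.485  0.306 -0.438]
```

View pics/crop1.png

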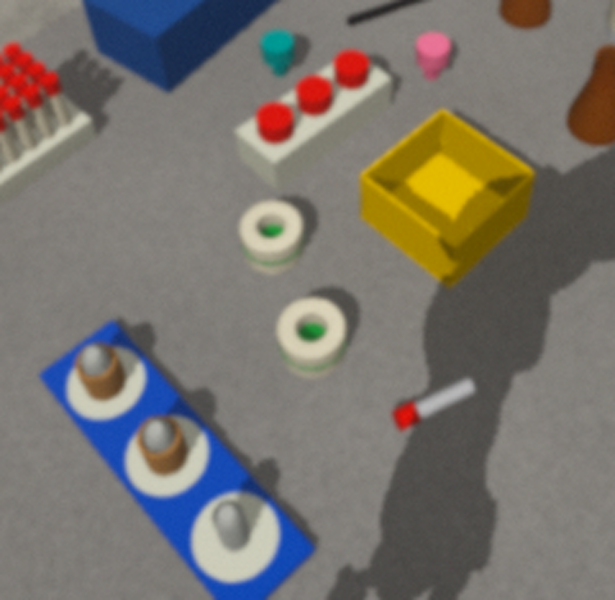

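The crop shows brown cores on the far spindle (95,370) and the middle spindle (160,445), with the near spindle bare. The three red heads sit in the white rack at (275,120), (315,93) and (352,68). I'll move to the far core.

Emit:
step_arm(plan=[[[-0.3, -0.05, 0, 0, 1], [-0.6, -0.1, 0, 0, 1], [-0.9, -0.15, 0.05, 0, 1], [-1, -0.2, 0.1, 0, 1], [-1, -0.2, 0.1, 0, 1], [-1, -0.2, 0.1, 0, 1], [-1, -0.2, 0.1, 0, 1], [-1, -0.2, 0.1, 0, 1], [-1, -0.2, 0.1, 0, 1], [-1, -0.2, 0.1, 0, 1]]])

```text
time: 3.0
eef_pos: [0.3325, 0.4058, 0.1913]
eef_rot: [0.462, 3.107, 0.0]
contact_force: [-0.3, 0.2, 0.4]
grip_width: 0.0854
finger_force: 0.0
```

Emit:
step_arm(plan=[[[-0.3, -0.05, 0, 0, 1], [-0.6, -0.1, 0, 0, 1], [-0.9, -0.15, 0.05, 0, 1], [-1, -0.25, 0.1, 0, 1], [-1, -0.28, 0.1, 0, 1], [-1, -0.28, 0.1, 0, 1], [-1, -0.28, 0.1, 0, 1], [-1, -0.28, 0.1, 0, 1], [-1, -0.28, 0.1, 0, 1], [-1, -0.28, 0.1, 0, 1]]])

```text
time: 4.25
eef_pos: [0.5075, 0.2941, 0.1713]
eef_rot: [0.462, 3.107, 0.0]
contact_force: [0.1, -0.2, -0.1]
grip_width: 0.0852
finger_force: 0.0
```

```bash
python3 - <<'E'
from h import *
print(get_state()["eef_pos"],rel(.566,.2754,.15,3.065),rel(.566,.2754,.031,3.065))
E
```

```text
[0.50751721 0.29409546 0.17134564] [-0.307 -0.004  0.107 -0.437] [-0.307 -0.004  0.702 -0.437]
```

Emit:
step_arm(plan=[[[-0.2, 0, 0, -0.2, 1], [-0.307, -0.004, 0.1, -0.437, 1], [-0.307, -0.004, 0.1, -0.437, 1], [-0.307, -0.004, 0.3, -0.437, 1], [-0.307, -0.004, 0.5, -0.437, 1], [-0.307, -0.004, 0.7, -0.437, 1], [-0.307, -0.004, 0.7, -0.437, 1], [-0.307, -0.004, 0.7, -0.437, 0], [-0.307, -0.004, 0.7, -0.437, 0], [-0.307, -0.004, 0.7, -0.437, 0]]])

```text
time: 5.5
eef_pos: [0.5677, 0.2757, 0.0336]
eef_rot: [0.122, 3.136, 0.002]
contact_force: [-0.2, 0.3, 0.1]
grip_width: 0.0321
finger_force: 0.0
```

Emit:
step_arm(plan=[[[0, 0, 0, 0, 0], [0, 0, 0, 0, 0], [0, 0, -0.15, 0, 0], [0, 0, -0.3, 0, 0], [0, 0, -0.45, 0, 0], [0, 0, -0.5, 0, 0], [0, 0, -0.5, 0, 0], [0, 0, -0.5, 0, 0], [0, 0, -0.5, 0, 0], [0, 0, -0.5, 0, 0]]])

```text
time: 6.75
eef_pos: [0.5656, 0.2749, 0.1301]
eef_rot: [-0.121, -3.138, 0.001]
contact_force: [-0.0, -0.8, 0.5]
grip_width: -0.0001
finger_force: 0.0
```

```bash
python3 - <<'E'
from h import *
print(get_state()["grip_width"],rel(.489,-.066,.131,3.065),rel(.484,-.066,.06,3.065))
E
```

```text
-6.34738475800372e-05 [ 2.500e-01 -1.729e+00 -3.000e-03 -1.000e-03] [ 2.750e-01 -1.731e+00  3.520e-01 -1.000e-03]
```

```bash
python3 - <<'E'
from h import *
a=snapshot("side")[200:384,60:305][...,::-1]; b=snapshot("top")[150:334,60:305][...,::-1]
cv2.imwrite("pics/c2.png",cv2.resize(np.vstack([a,b]),(392,589),interpolation=cv2.INTER_CUBIC))
print(get_state())
E
```

```text
{'time': 6.85, 'qpos': array([3.45783184e-01, 3.19027861e-01, 2.48311474e-01, 1.50098012e+00,
       3.17808517e-05, 4.23115823e-01]), 'joint_velocities': array([ 0.00016135, -0.00133075,  0.00521062,  0.00138463, -0.00018928,
       -0.00058146]), 'joint_torque': array([-2.11353072e-03, -4.41029942e+01,  3.20572436e+01,  1.12592088e-02,
       -3.50628434e-04,  7.26041264e-06]), 'eef_pos': array([0.56591187, 0.27499403, 0.13064608]), 'eef_rot': array([-1.21410861e-01, -3.13839867e+00,  4.83914056e-04]), 'contact_force': array([-0.7262496 , -0.11352507, -0.45425137]), 'moment': array([-0.06266312,  0.0147242 ,  0.03169406]), 'finger_force': 0.0, 'grip_width': 3.142399701256693e-05}
```

View pics/c2.png

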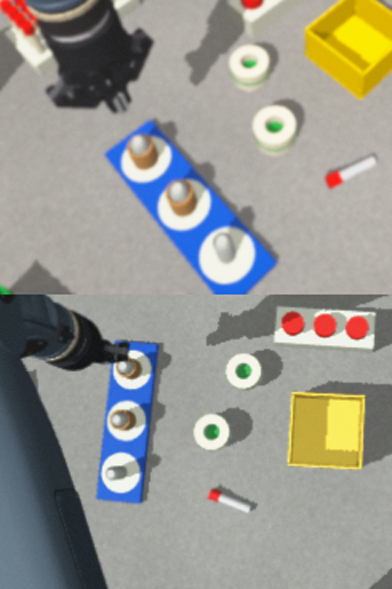

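```bash
python3 - <<'E'
from h import *
for c,o in(("side",(60,200)),("top",(60,150))):
    for q in ([.566,.275,.13],[.566,.275,.122],[.566,.275,.195],[.566,.2754,.067],[.566,.2754,.012]): print(c,np.round((proj(c,q)[0]-o)*1.6,0)+[0,294*(c=="top")])
E
```

```text
side [125. 115.]
side [126. 118.]
side [111.  87.]
side [136. 139.]
side [146. 158.]
top [110. 358.]
top [111. 359.]
top [ 96. 352.]
top [122. 364.]
top [131. 368.]
```

```bash
python3 - <<'E'
from h import *
out=[]
for c,o in(("side",(85,225)),("top",(85,155))):
    I=snapshot(c)[...,::-1].copy();a=I[o[1]:o[1]+70,o[0]:o[0]+95]
    a=cv2.resize(a,None,fx=4,fy=4,interpolation=cv2.INTER_CUBIC)
    for q,col in (([.566,.275,.122],(0,255,0)),([.566,.2754,.067],(0,0,255)),([.566,.2754,.012],(255,0,255))):
        cv2.circle(a,tuple(int(v) for v in (proj(c,q)[0]-o+.5)*4),4,col,2)
    out.append(a)
cv2.imwrite("pics/c3.png",np.hstack(out))
E
```

```text
(no output)
```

View pics/c3.png

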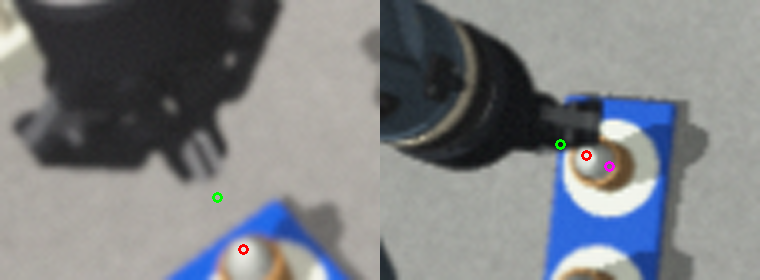

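```bash
python3 - <<'E'
from h import *
from scipy.optimize import least_squares as ls
for a,b in (((135,269),(137.5,186)),((134,269),(140,184))):
    r=ls(lambda X:np.r_[proj("side",X)[0]-a,proj("top",X)[0]-b],[.566,.275,.13]);print(r.x,r.fun)
E
```

```text
[0.58715633 0.26724997 0.10529905] [ 2.8584237   0.49609681 -2.53786002 -2.64563444]
[0.59565301 0.26586827 0.09339423] [ 3.38161913  0.58734291 -2.98705319 -3.11269443]
```

```bash
python3 - <<'E'
from h import *
s,A=state();p=s["eef_pos"]
out=[]
def box(x,y,z0,z1): return np.array([(a,b,c) for c in(z0,z1) for a,b in((-x,-y),(x,-y),(x,y),(-x,y))])
for c,o in(("side",(70,160)),("top",(60,140))):
    I=snapshot(c)[...,::-1].copy();a=I[o[1]:o[1]+130,o[0]:o[0]+95]
    a=cv2.resize(a,None,fx=4,fy=4,interpolation=cv2.INTER_CUBIC)
    for B,col in ((box(.011,.015,-.04,.008),(0,255,0)),(box(.038,.0425,-.12,-.065),(0,255,255))):
        q=((proj(c,p+B@A.T)-o+.5)*4).astype(int)
        for k in(0,4): cv2.polylines(a,[q[k:k+4]],True,col,1)
        for k in range(4): cv2.line(a,tuple(map(int,q[k])),tuple(map(int,q[k+4])),col,1)
    T=np.array([[.566,.2754,z] for z in(.012,.067)])
    q=((proj(c,np.vstack([rings((.012,.012),(.012,.059))+[.566,.2754,0],rings((.006,.067))+[.566,.2754,0]])-o+.5)*4).astype(int)
    for k in(0,24,48): cv2.polylines(a,[q[k:k+24]],True,(255,0,255),1)
    out.append(a)
cv2.imwrite("pics/c4.png",np.hstack(out))
E
```

```text
File "<stdin>", line 13
    q=((proj(c,np.vstack([rings((.012,.012),(.012,.059))+[.566,.2754,0],rings((.006,.067))+[.566,.2754,0]])-o+.5)*4).astype(int)
      ^
SyntaxError: '(' was never closed
```

```bash
cat > ov.py <<'E'
from h import *
import sys
def box(x,y,z0,z1): return np.array([(a,b,c) for c in(z0,z1) for a,b in((-x,-y),(x,-y),(x,y),(-x,y))])
def overlay(fn,offs,sp,w=95,h=130,f=4):
    s,A=state();p=s["eef_pos"];out=[]
    for c,o in offs:
        I=snapshot(c)[...,::-1].copy();a=I[o[1]:o[1]+h,o[0]:o[0]+w]
        a=cv2.resize(a,None,fx=f,fy=f,interpolation=cv2.INTER_CUBIC)
        for B,col in ((box(.011,.015,-.04,.008),(0,255,0)),(box(.038,.0425,-.12,-.065),(0,255,255))):
            q=((proj(c,p+B@A.T)-o+.5)*f).astype(int)
            for k in(0,4): cv2.polylines(a,[q[k:k+4]],True,col,1)
            for k in range(4): cv2.line(a,tuple(map(int,q[k])),tuple(map(int,q[k+4])),col,1)
        T=rings((.012,.012),(.012,.059),(.006,.067))+[*sp,0]
        q=((proj(c,T)-o+.5)*f).astype(int)
        for k in(0,24,48): cv2.polylines(a,[q[k:k+24]],True,(255,0,255),1)
        out.append(a)
    cv2.imwrite(fn,np.hstack(out))
E
python3 -c "
from ov import *
overlay('pics/c4.png',(('side',(70,160)),('top',(60,140))),(.566,.2754))"
```

```text
(no output)
```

View pics/c4.png

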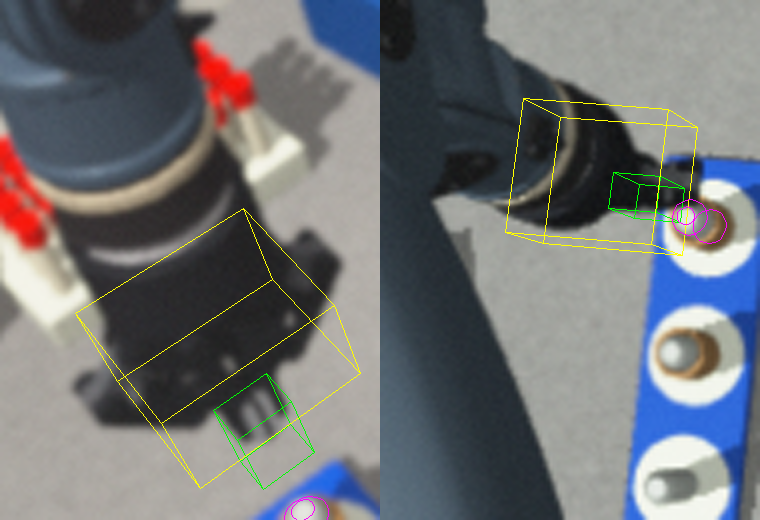

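```bash
python3 - <<'E'
from h import *
for z in(.12,.14,.16,.18): print(z,proj("side",[.566,.275,z])[0],proj("top",[.566,.275,z])[0])
I=snapshot("side").astype(int).max(2)
print(I[255:285,122:150:2])
E
```

```text
0.12 [139.23240429 274.43752088] [129.86278528 190.62377572]
0.14 [136.72904561 269.37963299] [127.31638223 189.47801145]
0.16 [134.12139528 264.10130398] [124.66943684 188.28623384]
0.18 [131.40306513 258.5883366 ] [121.91600542 187.04566841]
[[ 42  41  40  39  38  40  45  47  75 160 178 173 171 176]
 [ 45  42  40  37  40  46  54  54  62 153 175 171 171 176]
 [ 44  42  41  40  43  54  83  72  50 137 174 171 176 179]
 [ 45  41  42  42  43  63 108  99  53 120 171 176 172 177]
 [ 44  42  45  41  48  65 111 118  62 100 168 177 174 176]
 [ 39  40  41  44  59  78  96 123  75  79 160 173 174 174]
 [ 42  47  41  43  84 104  84 122  92  69 156 176 173 171]
 [ 63  74  46  48  99 126  87 118 107  72 155 175 174 173]
 [ 95 114  59  46  96 130  96 105 121 102 160 175 177 173]
 [125 146  80  46  80 127 107  92 127 134 168 172 175 174]
 [150 163 105  49  66 117 118  87 125 153 172 175 174 174]
 [164 170 130  62  57 106 123  85 120 160 172 175 174 176]
 [174 173 153  90  51  93 128  93 115 160 174 175 176 173]
 [176 176 168 125  63  87 131 104 118 162 171 173 175 173]
 [176 175 176 150  90 100 138 
[... 214 characters left out ...]
8 176 175 174 175 173 172 172 176 173 174 172 171]
 [175 176 178 174 174 175 174 173 174 174 172 172 171 171]
 [176 176 174 174 176 178 175 169 170 174 172 170 170 167]
 [173 176 174 174 175 176 174 171 170 172 172 174 173 167]
 [174 174 172 172 173 174 173 171 172 171 173 174 170 174]
 [174 176 173 174 177 176 173 173 174 174 176 175 167 194]
 [176 177 174 172 176 175 174 172 174 174 174 169 183 217]
 [175 176 174 171 175 176 176 175 175 172 170 179 207 227]
 [172 174 174 172 175 178 176 176 173 173 167 197 221 228]
 [173 177 177 175 178 180 178 175 175 166 184 215 222 217]
 [176 179 177 176 178 179 179 175 170 177 203 221 205 186]
 [175 177 177 176 177 178 179 175 170 195 213 208 186 152]]
```

The first close grabbed nothing. In both views the fingertips stand about 30–40 mm higher than the reported TCP would put them. I'll touch bare table gently to calibrate the height.

Emit:
step_arm(plan=[[[0.1, -0.25, 0, 0, 0], [0.18, -0.475, 0, 0, 0], [0.18, -0.475, 0.1, 0, 0], [0.18, -0.475, 0.3, 0, 0], [0.18, -0.475, 0.45, 0, 0], [0.18, -0.475, 0.5, 0, 0], [0.18, -0.475, 0.53, 0, 0], [0.18, -0.475, 0.55, 0, 0], [0.18, -0.475, 0.57, 0, 0], [0.18, -0.475, 0.58, 0, 0]]])

```text
time: 8.35
eef_pos: [0.5234, 0.1833, 0.0157]
eef_rot: [0.121, 3.138, 0.0]
contact_force: [-0.4, -0.4, -0.0]
grip_width: -0.0003
finger_force: 0.0
```

```bash
python3 -c "
from ov import *
print(get_state())
p=get_state()['eef_pos']
overlay('pics/c5.png',(('side',(110,190)),('top',(110,140))),(.566,.2754))"
```

```text
{'time': 8.35, 'qpos': array([ 2.15866344e-01,  1.70983794e-01, -1.59130383e-01,  1.23964565e+00,
       -5.10139752e-06,  2.93155247e-01]), 'joint_velocities': array([-0.0002136 ,  0.01233675, -0.0205943 , -0.02962099, -0.00052165,
       -0.00127402]), 'joint_torque': array([-4.45437297e-03, -3.74656749e+01,  3.09527099e+01,  1.22283182e-04,
       -5.23105409e-04, -2.18393250e-07]), 'eef_pos': array([0.5234471 , 0.18327088, 0.015678  ]), 'eef_rot': array([1.21336108e-01, 3.13824346e+00, 4.02034815e-04]), 'contact_force': array([-0.4307285 , -0.36056834, -0.02181405]), 'moment': array([0.01724905, 0.00156679, 0.00484979]), 'finger_force': 0.0, 'grip_width': -0.00030449215908139515}
```

View pics/c5.png

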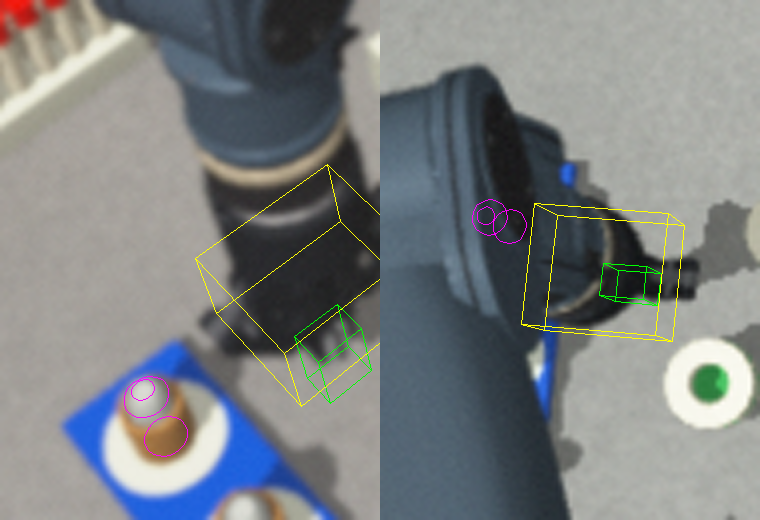

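The picture shows the fingertips at about (330,350) in the side half, with the overlay expecting (335,385). They are still clearly above the table although the reported tip height is about 8 mm. I'll go down in small steps until contact.

Emit:
step_arm(plan=[[[0, 0, 0.01, 0, 0], [0, 0, 0.015, 0, 0], [0, 0, 0.02, 0, 0], [0, 0, 0.025, 0, 0], [0, 0, 0.03, 0, 0], [0, 0, 0.035, 0, 0], [0, 0, 0.04, 0, 0], [0, 0, 0.045, 0, 0], [0, 0, 0.05, 0, 0], [0, 0, 0.05, 0, 0]]])

```text
time: 9.7
eef_pos: [0.5228, 0.1831, 0.0051]
eef_rot: [-0.121, -3.139, 0.0]
contact_force: [-0.4, -0.2, -1.0]
grip_width: 0.0002
finger_force: 0.0
```

Emit:
step_arm(plan=[[[0, 0, 0.01, 0, 0], [0, 0, 0.02, 0, 0], [0, 0, 0.03, 0, 0], [0, 0, 0.04, 0, 0], [0, 0, 0.045, 0, 0], [0, 0, 0.05, 0, 0], [0, 0, 0.055, 0, 0], [0, 0, 0.06, 0, 0], [0, 0, 0.06, 0, 0], [0, 0, 0.06, 0, 0]]])

```text
time: 10.95
eef_pos: [0.523, 0.1832, -0.0068]
eef_rot: [0.121, 3.139, 0.0]
contact_force: [-0.0, -0.1, 0.2]
grip_width: 0.0001
finger_force: 0.0
```

Emit:
step_arm(plan=[[[0, 0, 0.01, 0, 0], [0, 0, 0.015, 0, 0], [0, 0, 0.02, 0, 0], [0, 0, 0.025, 0, 0], [0, 0, 0.03, 0, 0], [0, 0, 0.035, 0, 0], [0, 0, 0.04, 0, 0], [0, 0, 0.04, 0, 0], [0, 0, 0.04, 0, 0], [0, 0, 0.04, 0, 0]]])

```text
time: 12.2
eef_pos: [0.523, 0.1832, -0.0148]
eef_rot: [0.121, 3.139, 0.0]
contact_force: [0.4, -0.8, 0.7]
grip_width: -0.0002
finger_force: 0.0
```

Emit:
step_arm(plan=[[[0, 0, 0.01, 0, 0], [0, 0, 0.015, 0, 0], [0, 0, 0.02, 0, 0], [0, 0, 0.025, 0, 0], [0, 0, 0.03, 0, 0], [0, 0, 0.035, 0, 0], [0, 0, 0.04, 0, 0], [0, 0, 0.04, 0, 0], [0, 0, 0.04, 0, 0], [0, 0, 0.04, 0, 0]]])

```text
time: 13.45
eef_pos: [0.523, 0.1832, -0.0201]
eef_rot: [0.121, 3.139, -0.0]
contact_force: [-5.2, -1.1, 12.8]
grip_width: 0.0003
finger_force: 6.3
```

```bash
python3 -c "
from ov import *
overlay('pics/c6.png',(('side',(110,190)),('top',(110,140))),(.566,.2754))"
```

```text
(no output)
```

View pics/c6.png

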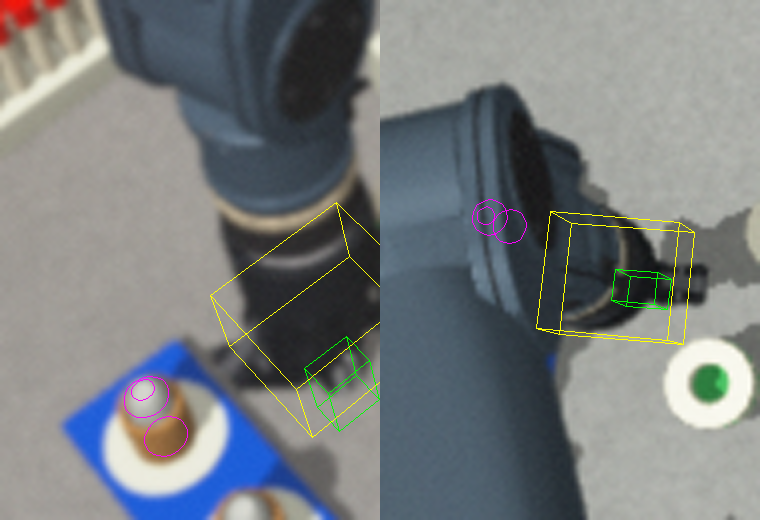

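The tips touch the table at a reported TCP z of about -0.020, so the real height is about 28 mm more than the reading. Now I'll check whether there is a lateral offset too.

```bash
python3 - <<'E'
from h import *
I=snapshot("side").astype(int).max(2); print(I[272:298,186:208:2])
J=snapshot("top").astype(int).max(2); print(J[200:222:1,172:192:2])
for z in(0,.03,.06): print(z,proj("top",[.523,.183-.057,z])[0],proj("side",[.523,.183,z])[0])
def ray(c,uv,z):
    p=P[c];q=cv2.undistortPoints(np.array([[uv]],float),p["K"],np.array(p["distortion"]))[0,0]
    d=p["pose"][:3,:3]@[q[0],-q[1],-1];o=p["pose"][:3,3];return o+d*(z-o[2])/d[2]
for uv in((195,287),(196,288),(196,286)):print(ray("side",uv,0))
print(get_state()["qpos"],get_state()["contact_force"])
E
```

```text
[[ 45  41  37  36  34  38  38  48  71  76 101]
 [ 39  39  38  36  36  37  41  53  86  95 113]
 [ 41  39  39  37  35  35  40  59  92 100 127]
 [ 39  39  37  39  35  36  41  62  93 107 141]
 [ 43  39  38  38  38  39  44  67  95 114 150]
 [ 46  42  41  41  40  58  55  69  96 121 152]
 [ 47  43  40  39  44  91  79  69  97 133 154]
 [ 46  43  38  39  48 105 102  67  98 139 155]
 [ 45  40  41  41  56  94 100  67 105 147 156]
 [ 41  37  37  49  76  87 101  68 115 150 157]
 [ 37  40  34  52  97  89 103  84 125 153 156]
 [ 40  46  38  58 112  97 102 101 131 154 155]
 [ 50  67  53  54 111 100 102 115 140 154 154]
 [ 71 102  71  53 108 105 101 128 145 154 155]
 [107 133 100  58 104 111 110 143 155 155 157]
 [135 150 127  80 110 124 131 151 155 157 158]
 [153 156 145 114 130 140 148 155 157 155 158]
 [155 157 154 146 148 149 154 156 160 157 157]
 [157 158 157 157 158 156 157 158 158 156 159]
 [158 158 159 161 160 159 158 161 159 159 156]
 [158 159 157 157 157 157 158 160 161 160 156]
 [158 156 158 157 156 158 157 160 161 159 158]
 [159 159 159 157 157 157 158 160 160 159 160]
 [158 162 159 157 1
[... 791 characters left out ...]
47  73  56  52  70]
 [ 26  29 114 157 102 103 131 134 112 133]
 [ 28  52 146 162 158 155 168 169 163 164]
 [ 28 101 162 165 166 165 172 175 169 166]
 [ 61 151 166 167 164 165 168 173 169 169]
 [128 171 165 165 166 163 169 170 169 169]
 [164 173 165 165 170 165 168 170 168 166]]
0 [194.85386419 211.92686641] [195.06348248 284.74175   ]
0.03 [193.09658524 210.93685774] [193.32390623 278.44055105]
0.06 [191.24084255 209.89101136] [191.48772197 271.77634873]
[0.51882339 0.18702849 0.        ]
[0.51519259 0.18721599 0.        ]
[0.51896634 0.18374456 0.        ]
[ 2.15934611e-01  1.99781194e-01 -2.00656518e-01  1.16992290e+00
 -2.01139194e-04  2.93214214e-01] [-6.4103761  -0.66703449 12.32299511]
```

The lateral position is good, within about 3 mm. Only the height is biased: real tip z (shut) = reported z + 0.0195. The first close slid off the spindle's tapered top, which explains why it came up empty. I'll retry the core with the corrected height.

Emit:
step_arm(plan=[[[0, 0, -0.2, 0, 0], [0, 0, -0.4, 0, 0], [0, 0, -0.6, 0, 1], [0, 0, -0.6, 0, 1], [-0.18, 0.475, -0.6, 0, 1], [-0.18, 0.475, -0.6, 0, 1], [-0.18, 0.475, -0.6, 0, 1], [-0.18, 0.475, -0.6, 0, 1], [-0.18, 0.475, -0.6, 0, 1], [-0.18, 0.475, -0.6, 0, 1]]])

```text
time: 14.9
eef_pos: [0.5661, 0.2741, 0.0974]
eef_rot: [0.123, 3.139, -0.0]
contact_force: [-0.1, -0.1, 0.1]
grip_width: 0.0853
finger_force: 0.0
```

```bash
python3 -c "
from h import *
print(rel(.566,.2754,-.0015,3.065))"
```

```text
[ 0.001  0.006  0.495 -0.004]
```

Emit:
step_arm(plan=[[[0, 0.006, 0.2, 0, 1], [0, 0.006, 0.35, 0, 1], [0, 0.006, 0.45, 0, 1], [0, 0.006, 0.495, 0, 1], [0, 0.006, 0.495, 0, 1], [0, 0.006, 0.495, 0, 0], [0, 0.006, 0.495, 0, 0], [0, 0.006, 0.495, 0, 0], [0, 0.006, 0.495, 0, 0], [0, 0.006, 0.495, 0, 0]]])

```text
time: 16.15
eef_pos: [0.5674, 0.2767, -0.0004]
eef_rot: [0.121, 3.137, 0.001]
contact_force: [0.7, 0.5, 5.2]
grip_width: 0.0343
finger_force: 60.0
```

Emit:
step_arm(plan=[[[0, 0, -0.15, 0, 0], [0, 0, -0.35, 0, 0], [0, 0, -0.55, 0, 0], [0, 0, -0.55, 0, 0], [0.05, -0.25, -0.55, 0, 0], [0.1, -0.5, -0.55, 0, 0], [0.2, -0.75, -0.55, 0, 0], [0.2, -0.9, -0.55, 0, 0], [0.2, -0.9, -0.55, 0, 0], [0.2, -0.9, -0.55, 0, 0]]])

```text
time: 17.4
eef_pos: [0.5119, 0.1003, 0.107]
eef_rot: [-0.121, -3.137, -0.001]
contact_force: [-0.8, 0.5, -0.4]
grip_width: 0.0342
finger_force: 61.2
```

```bash
python3 -c "
from h import *
print(rel(.487,-.066,.11,3.10),rel(.487,-.066,.02,3.10))"
```

```text
[ 0.06  -0.838 -0.015 -0.072] [ 0.059 -0.839  0.435 -0.072]
```

Emit:
step_arm(plan=[[[0.02, -0.28, 0, 0, 0], [0.04, -0.56, 0, 0, 0], [0.06, -0.838, 0, -0.072, 0], [0.06, -0.838, 0, -0.072, 0], [0.06, -0.838, 0.2, -0.072, 0], [0.06, -0.838, 0.435, -0.072, 0], [0.06, -0.838, 0.435, -0.072, 0], [0.06, -0.838, 0.435, -0.072, 0.7], [0.06, -0.838, 0.435, -0.072, 0.7], [0.06, -0.838, 0.435, -0.072, 0.7]]])

```text
time: 18.65
eef_pos: [0.4894, -0.0666, 0.0234]
eef_rot: [0.064, 3.137, -0.001]
contact_force: [-0.5, -0.2, 0.1]
grip_width: 0.0597
finger_force: 0.0
```

Emit:
step_arm(plan=[[[0, 0, -0.2, 0, 0.7], [0, 0, -0.45, 0, 0.7], [0, 0.2, -0.45, 0, 1], [0, 0.5, -0.45, 0, 1], [0, 0.75, -0.45, 0, 1], [0, 0.95, -0.45, 0, 1], [0, 0.95, -0.45, 0, 1], [0, 0.95, -0.45, 0, 1], [0, 0.95, -0.45, 0, 1], [0, 0.95, -0.45, 0, 1]]])

```text
time: 19.9
eef_pos: [0.4956, 0.1225, 0.1113]
eef_rot: [0.068, 3.141, -0.0]
contact_force: [-0.2, 0.4, 0.4]
grip_width: 0.0852
finger_force: 0.0
```

```bash
python3 -c "
from h import *
print(rel(.4762,.2823,.1,3.065),rel(.4762,.2823,-.0015,3.065))
for c in P:
  snapshot(c)
  for t in ('core_a','roll_a'): print(c,t,[np.round(d['xyz'],3) for d in landmark_of(c,t)])"
```

```text
[0.131 0.794 0.056 0.067] [0.131 0.794 0.564 0.067]
side core_a [array([ 0.488, -0.064,  0.004]), array([ 0.638, -0.065,  0.021]), array([0.476, 0.286, 0.014])]
side roll_a [array([0.56 , 0.071, 0.001]), array([0.455, 0.13 , 0.002]), array([0.479, 0.286, 0.017])]
top core_a [array([ 0.485, -0.065, -0.   ])]
top roll_a [array([0.56 , 0.076, 0.   ]), array([ 0.452,  0.129, -0.001])]
```

Emit:
step_arm(plan=[[[0.04, 0.3, 0, 0, 1], [0.08, 0.55, 0, 0, 1], [0.131, 0.794, 0, 0.067, 1], [0.131, 0.794, 0.06, 0.067, 1], [0.131, 0.794, 0.06, 0.067, 1], [0.131, 0.794, 0.25, 0.067, 1], [0.131, 0.794, 0.45, 0.067, 1], [0.131, 0.794, 0.564, 0.067, 1], [0.131, 0.794, 0.564, 0.067, 1], [0.131, 0.794, 0.564, 0.067, 0]]])

```text
time: 21.45
eef_pos: [0.477, 0.2829, -0.0003]
eef_rot: [0.12, 3.138, 0.001]
contact_force: [0.2, 0.6, -0.1]
grip_width: 0.0697
finger_force: 0.0
```

Emit:
step_arm(plan=[[[0, 0, 0, 0, 0], [0, 0, 0, 0, 0], [0, 0, 0, 0, 0], [0, 0, -0.15, 0, 0], [0, 0, -0.35, 0, 0], [0, 0, -0.55, 0, 0], [0, 0, -0.55, 0, 0], [0.05, -0.25, -0.55, 0, 0], [0.1, -0.5, -0.55, 0, 0], [0.1, -0.75, -0.55, 0, 0]]])

```text
time: 22.7
eef_pos: [0.4429, 0.1341, 0.1069]
eef_rot: [-0.115, -3.137, 0.001]
contact_force: [0.6, -0.3, 0.2]
grip_width: 0.0344
finger_force: 61.3
```

```bash
python3 -c "
from h import *
print(rel(.433,-.066,.11,3.10),rel(.433,-.066,.022,3.10))"
```

```text
[-0.024 -1.001 -0.015 -0.063] [-0.025 -1.001  0.425 -0.063]
```

Emit:
step_arm(plan=[[[-0.02, -0.3, 0, 0, 0], [-0.02, -0.6, 0, 0, 0], [-0.025, -0.9, 0, -0.06, 0], [-0.025, -1, 0, -0.06, 0], [-0.025, -1, 0.02, -0.06, 0], [-0.025, -1, 0.2, -0.06, 0], [-0.025, -1, 0.425, -0.06, 0], [-0.025, -1, 0.425, -0.06, 0], [-0.025, -1, 0.425, -0.06, 0.7], [-0.025, -1, 0.425, -0.06, 0.7]]])

```text
time: 23.95
eef_pos: [0.4367, -0.0648, 0.0257]
eef_rot: [0.069, 3.137, -0.002]
contact_force: [-0.1, 0.6, 0.5]
grip_width: 0.0597
finger_force: 0.0
```

Emit:
step_arm(plan=[[[0, 0, 0, 0, 0.7], [0, 0, -0.2, 0, 0.7], [0, 0, -0.45, 0, 0.7], [0, 0.3, -0.5, 0, 1], [0, 0.6, -0.5, 0, 1], [0, 0.6, -0.5, 0, 1], [0, 0.6, -0.5, 0, 1], [0, 0.6, -0.5, 0, 1], [0, 0.6, -0.5, 0, 1], [0, 0.6, -0.5, 0, 1]]])

```text
time: 25.2
eef_pos: [0.4401, 0.0544, 0.1233]
eef_rot: [-0.073, -3.14, 0.0]
contact_force: [0.0, 0.3, -0.1]
grip_width: 0.0853
finger_force: 0.0
```

```bash
cat > look.py <<'E'
from h import *
import sys
def show(n,r): print(n,np.round(r[0],4),round(r[1],3),r[2:])
for c in P:
  snapshot(c)
  for t in ('core_a','roll_a','flask_a_rim','flask_a'): print(c,t,[np.round(d['xyz'],3).tolist()+[round(d['confidence'],2)] for d in landmark_of(c,t)])
E
python3 look.py; python3 -c "
from h import *
for th,m,v in [('roll_a','roll',(.558,.073,0)),('roll_a','roll',(.455,.128,0))]: print(locate(th,m,v))
print(get_state()['eef_pos'])"
```

```text
side core_a [[0.435, -0.061, 0.006, 0.7], [0.635, -0.06, -0.002, 0.59], [0.486, -0.062, 0.004, 0.44]]
side roll_a [[0.56, 0.074, -0.004, 0.72], [0.453, 0.13, 0.001, 0.58]]
side flask_a_rim [[0.577, -0.372, 0.104, 0.87], [0.479, 0.285, 0.015, 0.34]]
side flask_a [[0.577, -0.374, -0.001, 0.83], [0.414, -0.273, 0.002, 0.74], [0.632, -0.062, 0.021, 0.45]]
top core_a [[0.639, -0.006, 0.021, 0.75], [0.456, -0.064, 0.0, 0.62], [0.433, -0.064, 0.003, 0.38]]
top roll_a [[0.558, 0.073, -0.001, 0.55]]
top flask_a_rim [[0.572, -0.372, 0.109, 0.62], [0.484, -0.067, 0.004, 0.37], [0.46, -0.422, -0.003, 0.21]]
top flask_a [[0.577, -0.377, -0.0, 0.86], [0.411, -0.277, 0.003, 0.57], [0.41, -0.272, 0.104, 0.49]]
(array([ 0.56206773,  0.07418811, -0.00382983]), np.float64(0.2049168348312378), ['side', 'top'])
(array([0.45652432, 0.12866147, 0.00166191]), np.float64(0.07495903968811035), ['side'])
[0.44009613 0.05532249 0.12342839]
```

Both cores are in the bin, seen at (.487,-.064) and (.434,-.063). Now the rolls.

```bash
python3 -c "
from h import *
print(rel(.5608,.074,.08,3.065),rel(.5608,.074,-.015,3.065))"
```

```text
[-0.599  0.12   0.217  0.064] [-0.599  0.12   0.692  0.064]
```

Emit:
step_arm(plan=[[[-0.2, 0.04, 0, 0.06, 1], [-0.4, 0.08, 0, 0.064, 1], [-0.599, 0.12, 0, 0.064, 1], [-0.599, 0.12, 0.1, 0.064, 1], [-0.599, 0.12, 0.3, 0.064, 1], [-0.599, 0.12, 0.5, 0.064, 1], [-0.599, 0.12, 0.65, 0.064, 1], [-0.599, 0.12, 0.692, 0.064, 1], [-0.599, 0.12, 0.692, 0.064, 1], [-0.599, 0.12, 0.692, 0.064, 1]]])

```text
time: 27.35
eef_pos: [0.5626, 0.0739, -0.013]
eef_rot: [0.12, 3.136, 0.0]
contact_force: [0.3, -0.5, 0.4]
grip_width: 0.0853
finger_force: 0.0
```

Emit:
step_arm(plan=[[[0, 0, 0, 0, 0], [0, 0, 0, 0, 0], [0, 0, 0, 0, 0], [0, 0, 0, 0, 0], [0, 0, 0, 0, 0], [0, 0, 0, 0, 0], [0, 0, 0, 0, 0], [0, 0, 0, 0, 0], [0, 0, 0, 0, 0], [0, 0, 0, 0, 0]]])

```text
time: 28.6
eef_pos: [0.5627, 0.074, -0.0129]
eef_rot: [0.12, 3.135, 0.0]
contact_force: [0.6, -0.3, 6.9]
grip_width: 0.0585
finger_force: 64.8
```

```bash
python3 -c "
from h import *
print(get_state()['eef_pos'],rel(.567,.2754,.08,3.065),rel(.567,.2754,-.003,3.065))"
```

```text
[ 0.56268916  0.07397374 -0.01287809] [ 0.054  1.006 -0.464 -0.   ] [ 0.056  1.006 -0.049 -0.   ]
```

```bash
python3 -c "
from h import *
print(get_state()['eef_pos'],rel(.5678,.274,.08,3.065))"
```

```text
[ 0.56268916  0.07397374 -0.01287809] [ 0.049  0.999 -0.464 -0.   ]
```

Emit:
step_arm(plan=[[[0, 0, -0.15, 0, 0], [0, 0, -0.3, 0, 0], [0, 0, -0.46, 0, 0], [0, 0, -0.46, 0, 0], [0.02, 0.3, -0.46, 0, 0], [0.04, 0.6, -0.46, 0, 0], [0.05, 0.85, -0.46, 0, 0], [0.05, 1, -0.46, 0, 0], [0.05, 1, -0.46, 0, 0], [0.05, 1, -0.46, 0, 0]]])

```text
time: 29.85
eef_pos: [0.5651, 0.2733, 0.0751]
eef_rot: [-0.121, -3.136, 0.003]
contact_force: [0.1, -0.6, -1.2]
grip_width: 0.0585
finger_force: 64.9
```

```bash
python3 -c "
from h import *
s=get_state();print(s['eef_pos'],s['grip_width'])
p=s['eef_pos']
print(locate('roll_a','roll',(p[0],p[1],.09)))
for c in P:
  snapshot(c)
  for t in('roll_a','spindle_1'): print(c,t,[np.round(d['xyz'],3).tolist() for d in landmark_of(c,t)])
"
```

```text
[0.56514666 0.2732826  0.07514143] 0.05854150949796452
(array([0.56279035, 0.27129438, 0.08032991]), np.float64(0.9435713291168213), ['side', 'top'])
side roll_a [[0.454, 0.131, 0.0], [0.566, 0.272, 0.088], [0.388, 0.286, 0.017]]
side spindle_1 [[0.481, 0.285, 0.017], [0.567, 0.272, 0.011]]
top roll_a [[0.454, 0.129, 0.004], [0.564, 0.276, 0.088]]
top spindle_1 [[0.562, 0.274, 0.016], [0.388, 0.289, 0.013], [0.477, 0.282, 0.012], [0.632, -0.113, 0.021]]
```

Emit:
step_arm(plan=[[[-0.005, 0.005, 0.05, 0, 0], [-0.005, 0.005, 0.1, 0, 0], [-0.005, 0.005, 0.14, 0, 0], [-0.005, 0.005, 0.18, 0, 0], [-0.005, 0.005, 0.2, 0, 0], [-0.005, 0.005, 0.22, 0, 0], [-0.005, 0.005, 0.24, 0, 0], [-0.005, 0.005, 0.26, 0, 0], [-0.005, 0.005, 0.26, 0, 0], [-0.005, 0.005, 0.26, 0, 0]]])

```text
time: 31.6
eef_pos: [0.5674, 0.2751, 0.0252]
eef_rot: [0.121, 3.139, 0.0]
contact_force: [0.3, -0.5, -1.1]
grip_width: 0.0584
finger_force: 64.9
```

Emit:
step_arm(plan=[[[0, 0, 0.03, 0, 0], [0, 0, 0.06, 0, 0], [0, 0, 0.09, 0, 0], [0, 0, 0.11, 0, 0], [0, 0, 0.12, 0, 0], [0, 0, 0.125, 0, 0], [0, 0, 0.13, 0, 0], [0, 0, 0.13, 0, 0], [0, 0, 0.13, 0, 0], [0, 0, 0.13, 0, 0]]])

```text
time: 32.85
eef_pos: [0.5675, 0.2751, -0.0008]
eef_rot: [0.121, 3.139, 0.0]
contact_force: [-0.3, 0.8, -0.4]
grip_width: 0.0584
finger_force: 65.0
```

Emit:
step_arm(plan=[[[0, 0, 0.01, 0, 0], [0, 0, 0.015, 0, 0], [0, 0, 0.015, 0, 0], [0, 0, 0.01, 0, 1], [0, 0, 0.01, 0, 1], [0, 0, 0.01, 0, 1], [0, 0, 0.01, 0, 1], [0, 0, -0.2, 0, 1], [0, 0, -0.45, 0, 1], [0, 0, -0.45, 0, 1]]])

```text
time: 34.1
eef_pos: [0.5712, 0.2764, 0.0953]
eef_rot: [0.12, 3.129, 0.007]
contact_force: [0.5, -0.1, 0.3]
grip_width: 0.0855
finger_force: 0.0
```

```bash
python3 -c "
from h import *
print(get_state()['eef_pos'])
print(locate('roll_a','roll',(.455,.128,0)),locate('roll_a','roll',(.566,.275,.012)))
for c in P:
  print(c,[np.round(d['xyz'],3).tolist() for d in landmark_of(c,'roll_a')])
print(rel(.456,.1283,.09,3.065),rel(.456,.1283,-.015,3.065))"
```

```text
[0.57122186 0.27644813 0.09531805]
(array([ 0.45689941,  0.13140993, -0.0243305 ]), np.float64(0.05372387170791626), ['top']) (array([0.56417508, 0.27396325, 0.01494403]), np.float64(0.8050006031990051), ['side', 'top'])
side [[0.453, 0.129, 0.004], [0.568, 0.273, 0.01]]
top [[0.569, 0.274, 0.01], [0.454, 0.129, -0.001]]
[ 0.496 -0.773 -0.009 -0.   ] [ 0.495 -0.772  0.516 -0.   ]
```

Emit:
step_arm(plan=[[[0.15, -0.25, 0, 0, 1], [0.3, -0.5, 0, 0, 1], [0.45, -0.7, 0, 0, 1], [0.49, -0.77, 0, 0, 1], [0.49, -0.77, 0, 0, 1], [0.49, -0.77, 0.05, 0, 1], [0.49, -0.77, 0.05, 0, 1], [0.49, -0.77, 0.05, 0, 1], [0.49, -0.77, 0.05, 0, 1], [0.49, -0.77, 0.05, 0, 1]]])

```text
time: 35.85
eef_pos: [0.458, 0.1292, 0.0792]
eef_rot: [0.12, 3.139, 0.0]
contact_force: [-0.0, -0.7, -0.5]
grip_width: 0.0854
finger_force: 0.0
```

```bash
python3 -c "
from h import *
print(get_state()['eef_pos'],rel(.455,.1285,-.013,3.065))"
```

```text
[0.45799287 0.12915714 0.07915748] [ 0.015 -0.004  0.461  0.   ]
```

Emit:
step_arm(plan=[[[0.015, -0.004, 0.1, 0, 1], [0.015, -0.004, 0.3, 0, 1], [0.015, -0.004, 0.42, 0, 1], [0.015, -0.004, 0.46, 0, 1], [0.015, -0.004, 0.46, 0, 1], [0.015, -0.004, 0.46, 0, 0], [0.015, -0.004, 0.46, 0, 0], [0.015, -0.004, 0.46, 0, 0], [0.015, -0.004, 0.46, 0, 0], [0.015, -0.004, 0.46, 0, 0]]])

```text
time: 37.1
eef_pos: [0.4568, 0.1287, -0.0108]
eef_rot: [0.12, 3.135, 0.001]
contact_force: [-0.1, -0.5, 5.6]
grip_width: 0.0585
finger_force: 64.8
```

```bash
python3 -c "
from h import *
print(get_state()['eef_pos'],rel(.3868,.288,.08,3.065))"
```

```text
[ 0.45681994  0.12865823 -0.01081737] [ 0.408  0.768 -0.455 -0.   ]
```

Emit:
step_arm(plan=[[[0, 0, -0.15, 0, 0], [0, 0, -0.3, 0, 0], [0, 0, -0.46, 0, 0], [0, 0, -0.46, 0, 0], [0.1, 0.2, -0.46, 0, 0], [0.2, 0.4, -0.46, 0, 0], [0.3, 0.6, -0.46, 0, 0], [0.4, 0.768, -0.46, 0, 0], [0.4, 0.768, -0.46, 0, 0], [0.4, 0.768, -0.46, 0, 0]]])

```text
time: 38.35
eef_pos: [0.3859, 0.287, 0.0776]
eef_rot: [-0.12, -3.137, 0.003]
contact_force: [-0.1, -0.6, -0.9]
grip_width: 0.0582
finger_force: 65.0
```

Emit:
step_arm(plan=[[[0, 0, 0, 0, 0], [0, 0, 0, 0, 0], [0, 0, 0, 0, 0], [0, 0, 0, 0, 0], [0, 0, 0, 0, 0], [0, 0, 0, 0, 0], [0, 0, 0, 0, 0], [0, 0, 0, 0, 0], [0, 0, 0, 0, 0], [0, 0, 0, 0, 0]]])

```text
time: 39.6
eef_pos: [0.3867, 0.2877, 0.079]
eef_rot: [0.121, 3.139, 0.0]
contact_force: [0.3, -0.4, -1.9]
grip_width: 0.0583
finger_force: 65.0
```

```bash
python3 -c "
from h import *
s=get_state();print(s['eef_pos'],s['grip_width'])
for c in P:
  snapshot(c)
  for t in('roll_a','spindle_1'): print(c,t,[np.round(d['xyz'],3).tolist() for d in landmark_of(c,t)])
"
```

```text
[0.38673983 0.28773713 0.07903815] 0.05833453373122103
side roll_a [[0.565, 0.274, 0.01], [0.384, 0.29, 0.088]]
side spindle_1 [[0.566, 0.276, 0.013], [0.387, 0.29, 0.016], [0.477, 0.286, 0.016]]
top roll_a [[0.566, 0.276, 0.011], [0.384, 0.286, 0.09]]
top spindle_1 [[0.472, 0.284, 0.013], [0.564, 0.278, 0.014], [0.389, 0.29, 0.013]]
```

Emit:
step_arm(plan=[[[-0.014, 0.006, 0.05, 0, 0], [-0.014, 0.006, 0.1, 0, 0], [-0.014, 0.006, 0.13, 0, 0], [-0.014, 0.006, 0.16, 0, 0], [-0.014, 0.006, 0.19, 0, 0], [-0.014, 0.006, 0.22, 0, 0], [-0.014, 0.006, 0.24, 0, 0], [-0.014, 0.006, 0.26, 0, 0], [-0.014, 0.006, 0.26, 0, 0], [-0.014, 0.006, 0.26, 0, 0]]])

```text
time: 41.15
eef_pos: [0.3872, 0.2891, 0.026]
eef_rot: [-0.119, -3.134, -0.001]
contact_force: [-5.1, 1.9, -0.7]
grip_width: 0.0587
finger_force: 65.1
```

Emit:
step_arm(plan=[[[0.008, -0.002, 0.03, 0, 0], [0.008, -0.002, 0.06, 0, 0], [0.008, -0.002, 0.09, 0, 0], [0.008, -0.002, 0.11, 0, 0], [0.008, -0.002, 0.12, 0, 0], [0.008, -0.002, 0.13, 0, 0], [0.008, -0.002, 0.135, 0, 0], [0.008, -0.002, 0.14, 0, 0], [0.008, -0.002, 0.14, 0, 0], [0.008, -0.002, 0.14, 0, 0]]])

```text
time: 42.4
eef_pos: [0.387, 0.2886, 0.0012]
eef_rot: [-0.12, -3.138, -0.001]
contact_force: [-10.5, -1.6, 13.4]
grip_width: 0.0585
finger_force: 66.6
```

Emit:
step_arm(plan=[[[0, 0, 0, 0, 1], [0, 0, 0, 0, 1], [0, 0, 0, 0, 1], [0, 0, 0, 0, 1], [0, 0, -0.2, 0, 1], [0, 0, -0.45, 0, 1], [0, 0, -0.6, 0, 1], [-0.3, -0.3, -0.6, 0, 1], [-0.6, -0.6, -0.6, 0, 1], [-0.8, -0.9, -0.6, 0, 1]]])

```text
time: 43.65
eef_pos: [0.5055, 0.1402, 0.1192]
eef_rot: [0.119, 3.138, 0.0]
contact_force: [0.8, 0.5, 0.8]
grip_width: 0.0851
finger_force: 0.0
```

```bash
python3 look.py; python3 - <<'E'
from h import *
def show(n,r): print(n,np.round(r[0],4),round(r[1],3),r[2:])
for n,th,m,v in [("roll3","roll_a","roll",(.566,.275,.012)),("roll1","roll_a","roll",(.387,.289,.012)),
  ("fl1","flask_a","flask",(.577,-.371,0)),("fl2","flask_a","flask",(.413,-.274,0))]:
    show(n,locate(th,m,v))
print(get_state()["eef_pos"])
I=snapshot("side")[220:384,120:270][...,::-1];J=snapshot("top")[160:290,100:240][...,::-1]
cv2.imwrite("pics/c7.png",np.hstack([cv2.resize(I,(366,400)),cv2.resize(J,(430,400))]))
E
```

```text
side core_a [[0.438, -0.06, 0.005, 0.64]]
side roll_a [[0.565, 0.273, 0.013, 0.82], [0.383, 0.29, 0.011, 0.7]]
side flask_a_rim [[0.573, -0.374, 0.107, 0.77], [0.474, 0.285, -0.001, 0.54]]
side flask_a [[0.574, -0.374, 0.003, 0.95]]
top core_a [[0.483, -0.064, 0.003, 0.65], [0.574, -0.371, 0.108, 0.41], [0.438, -0.063, -0.0, 0.37]]
top roll_a []
top flask_a_rim [[0.574, -0.372, 0.108, 0.69], [0.576, -0.371, -0.001, 0.43], [0.413, -0.273, -0.002, 0.4]]
top flask_a [[0.578, -0.375, -0.002, 0.6]]
roll3 [0.5656 0.2749 0.0134] 0.177 (['side'],)
roll1 [0.3884 0.2881 0.0107] 0.179 (['side'],)
fl1 [ 0.5752 -0.3725  0.0049] 0.056 (['top'],)
fl2 [ 0.4092 -0.2712  0.0024] 0.134 (['side', 'top'],)
[0.50394218 0.1413989  0.11898159]
```

View pics/c7.png

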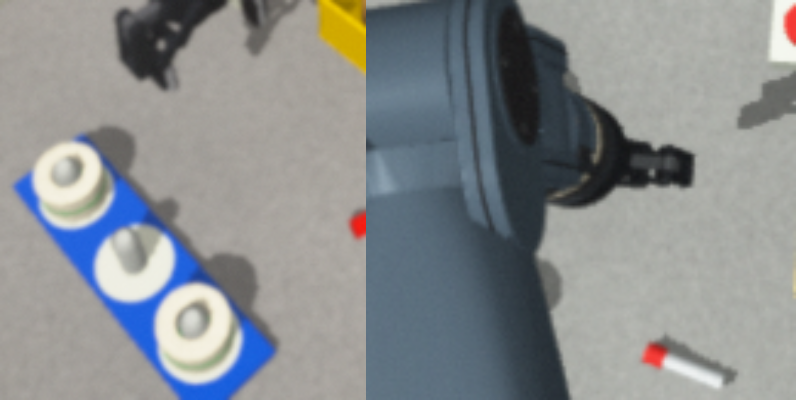

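The picture shows both rolls flat on the plate on the end spindles, at about (72,185) and (198,330), with the middle spindle free. Now the stoppers: I'll turn the tool to close across the rack row.

Emit:
step_arm(plan=[[[-0.1, -0.2, 0, 0.3, 1], [-0.2, -0.4, 0, 0.6, 1], [-0.37, -0.62, 0, 0.9, 1], [-0.37, -0.62, 0, 1, 1], [-0.37, -0.62, 0, 1, 1], [-0.37, -0.62, 0, 1, 1], [-0.37, -0.62, 0, 1, 1], [-0.37, -0.62, 0, 1, 1], [-0.37, -0.62, 0, 1, 1], [-0.37, -0.62, 0, 1, 1]]])

```text
time: 46.3
eef_pos: [0.5682, 0.0123, 0.1191]
eef_rot: [0.893, 3.012, -0.0]
contact_force: [-0.5, -1.0, -0.2]
grip_width: 0.086
finger_force: 0.0
```

Emit:
step_arm(plan=[[[0, 0, 0, 0.3, 1], [0, 0, 0, 0.6, 1], [0, 0, 0, 0.9, 1], [0, 0, 0, 1, 1], [0, 0, 0, 1, 1], [0, 0, 0, 1, 1], [0, 0, 0, 1, 1], [0, 0, 0, 1, 1], [0, 0, 0, 1, 1], [0, 0, 0, 1, 1]]])

```text
time: 47.55
eef_pos: [0.5682, 0.0121, 0.119]
eef_rot: [1.611, 2.697, 0.0]
contact_force: [-0.7, -0.1, 0.1]
grip_width: 0.0851
finger_force: 0.0
```

```bash
python3 -c "
from h import *
print(get_state()['eef_pos'],get_state()['qpos'],rel(.6312,-.1178,.09,1.508))"
```

```text
[0.5681961  0.01214669 0.11901697] [-9.66149530e-02  1.59065421e-01  3.60917569e-02  1.44781669e+00
  2.73107456e-06  9.80101578e-01] [-0.721 -0.031  0.145  1.114]
```

Emit:
step_arm(plan=[[[-0.2, 0, 0, 0.3, 1], [-0.4, -0.01, 0, 0.6, 1], [-0.6, -0.02, 0, 0.9, 1], [-0.72, -0.03, 0.1, 1, 1], [-0.72, -0.03, 0.1, 1, 1], [-0.72, -0.03, 0.1, 1, 1], [-0.72, -0.03, 0.1, 1, 1], [-0.72, -0.03, 0.1, 1, 1], [-0.72, -0.03, 0.1, 1, 1], [-0.72, -0.03, 0.1, 1, 1]]])

```text
time: 48.8
eef_pos: [0.6312, -0.1172, 0.0993]
eef_rot: [2.227, 2.215, 0.0]
contact_force: [-0.4, 0.4, -0.5]
grip_width: 0.0856
finger_force: 0.0
```

```bash
python3 -c "
from h import *
print(get_state()['eef_pos'],rel(.6312,-.1178,.08,1.508),rel(.6312,-.1178,.026,1.508))
for c in P:
  snapshot(c);print([np.round(d['xyz'],3).tolist() for d in landmark_of(c,'stopper_a')])"
```

```text
[ 0.63124819 -0.11724422  0.09925189] [-0.003 -0.     0.096  0.114] [-0.003 -0.     0.366  0.114]
[[0.64, -0.008, 0.017], [0.59, -0.21, -0.0], [0.628, -0.115, 0.019], [0.635, -0.062, 0.019], [0.729, -0.1, -0.006], [0.566, 0.277, 0.014]]
[[0.639, -0.008, 0.018], [0.591, -0.207, -0.004]]
```

Emit:
step_arm(plan=[[[0, 0, 0.1, 0.114, 1], [0, 0, 0.1, 0.114, 1], [0, 0, 0.2, 0.114, 1], [0, 0, 0.3, 0.114, 1], [0, 0, 0.366, 0.114, 1], [0, 0, 0.366, 0.114, 1], [0, 0, 0.366, 0.114, 1], [0, 0, 0.366, 0.114, 0], [0, 0, 0.366, 0.114, 0], [0, 0, 0.366, 0.114, 0]]])

```text
time: 50.25
eef_pos: [0.6318, -0.1177, 0.0269]
eef_rot: [2.289, 2.149, 0.001]
contact_force: [-0.2, 1.2, 1.5]
grip_width: 0.0353
finger_force: 59.7
```

Emit:
step_arm(plan=[[[0, 0, 0, 0, 0], [0, 0, 0, 0, 0], [0, 0, 0, 0, 0], [0, 0, -0.1, 0, 0], [0, 0, -0.3, 0, 0], [0, 0, -0.5, 0, 0], [0, 0, -0.55, 0, 0], [0, 0, -0.55, 0, 0], [0, 0, -0.55, 0, 0], [0, 0, -0.55, 0, 0]]])

```text
time: 51.5
eef_pos: [0.6299, -0.1171, 0.1335]
eef_rot: [-2.288, -2.148, 0.003]
contact_force: [0.1, 0.6, -0.5]
grip_width: 0.035
finger_force: 60.0
```

```bash
python3 - <<'E'
from h import *
s=get_state();print(s['eef_pos'],s['grip_width'],s['qpos'])
print(rel(.575,-.3725,s['eef_pos'][2],None))
for c in P:
  snapshot(c);print([np.round(d['xyz'],3).tolist() for d in landmark_of(c,'stopper_a')],[np.round(d['xyz'],3).tolist() for d in landmark_of(c,'flask_a_rim')])
E
```

```text
[ 0.6299336  -0.11709942  0.1334636 ] 0.03495141864956282 [-2.88400573e-01  3.54179121e-01  2.97981226e-01  1.51864926e+00
  5.97948141e-06  1.34536079e+00]
[-1.292 -0.194 -0.     0.   ]
[[0.632, -0.06, 0.02], [0.594, -0.21, -0.0], [0.628, -0.118, 0.128], [0.732, -0.101, -0.004], [0.573, -0.376, 0.004], [0.636, -0.006, 0.021]] [[0.574, -0.372, 0.107], [0.407, -0.272, 0.111]]
[[0.639, -0.008, 0.019], [0.591, -0.208, -0.002]] [[0.574, -0.372, 0.108]]
```

Emit:
step_arm(plan=[[[-0.2, -0.05, 0, 0, 0], [-0.45, -0.1, -0.05, 0, 0], [-0.7, -0.15, -0.05, 0, 0], [-0.9, -0.19, -0.05, 0, 0], [-0.9, -0.19, -0.05, 0, 0], [-0.9, -0.19, -0.05, 0, 0], [-0.9, -0.19, -0.05, 0, 0], [-0.9, -0.19, -0.05, 0, 0], [-0.9, -0.19, -0.05, 0, 0], [-0.9, -0.19, -0.05, 0, 0]]])

```text
time: 53.05
eef_pos: [0.5821, -0.2944, 0.1459]
eef_rot: [2.29, 2.151, -0.0]
contact_force: [0.3, -0.1, 0.3]
grip_width: 0.0354
finger_force: 60.0
```

```bash
python3 - <<'E'
from h import *
s=get_state();print(s['eef_pos'],s['grip_width'])
v=locate('flask_a','flask',(.575,-.373,0));print(v)
for c in P:
  print([np.round(d['xyz'],3).tolist() for d in landmark_of(c,'flask_a_rim')],[np.round(d['xyz'],3).tolist() for d in landmark_of(c,'stopper_a')])
print(rel(.575,-.3725,s['eef_pos'][2]))
E
```

```text
[ 0.58208758 -0.29435472  0.14585973] 0.035418974006647404
(array([ 0.58606693, -0.39275503, -0.01793584]), np.float64(0.09803056716918945), ['side'])
[[0.574, -0.372, 0.106]] [[0.637, -0.009, 0.018], [0.634, -0.062, 0.022], [0.576, -0.371, -0.001], [0.73, -0.102, -0.007], [0.583, -0.292, 0.139], [0.59, -0.21, -0.002]]
[] [[0.585, -0.294, 0.138], [0.727, -0.102, -0.002], [0.632, -0.063, 0.021], [0.59, -0.209, -0.002]]
[-0.39 -0.01 -0.    0.  ]
```

Emit:
step_arm(plan=[[[-0.2, -0.01, 0, 0, 0], [-0.393, -0.018, 0, 0, 0], [-0.393, -0.018, 0, 0, 0], [-0.393, -0.018, 0, 0, 0], [-0.393, -0.018, 0, 0, 0], [-0.393, -0.018, 0, 0, 0], [-0.393, -0.018, 0, 0, 0], [-0.393, -0.018, 0, 0, 0], [-0.393, -0.018, 0, 0, 0], [-0.393, -0.018, 0, 0, 0]]])

```text
time: 54.7
eef_pos: [0.5734, -0.373, 0.1458]
eef_rot: [-2.29, -2.15, 0.0]
contact_force: [-0.0, 0.7, -1.4]
grip_width: 0.0349
finger_force: 60.0
```

```bash
python3 - <<'E'
from h import *
s=get_state();print(s['eef_pos'],s['grip_width'])
for c in P:
  snapshot(c)
  print([np.round(d['xyz'],3).tolist() for d in landmark_of(c,'flask_a_rim')],[np.round(d['xyz'],3).tolist() for d in landmark_of(c,'stopper_a')],[np.round(d['xyz'],3).tolist() for d in landmark_of(c,'flask_a')])
I=snapshot("side");J=snapshot("top")
a=I[105:195,270:360][...,::-1];b=J[160:220,340:410][...,::-1]
cv2.imwrite("pics/c8.png",np.hstack([cv2.resize(a,(390,390)),cv2.resize(b,(410,390))]))
E
```

```text
[ 0.57336705 -0.37296806  0.14578133] 0.03489189905062642
[[0.574, -0.374, 0.108]] [[0.636, -0.062, 0.02], [0.732, -0.098, -0.009], [0.593, -0.21, -0.005], [0.636, -0.006, 0.018], [0.48, 0.283, 0.016]] [[0.415, -0.273, 0.003], [0.478, 0.284, 0.016]]
[[0.576, -0.376, 0.105]] [[0.591, -0.209, -0.004], [0.728, -0.101, 0.0], [0.638, -0.008, 0.02], [0.573, -0.371, 0.137]] [[0.581, -0.371, 0.0], [0.411, -0.272, 0.001]]
```

View pics/c8.png

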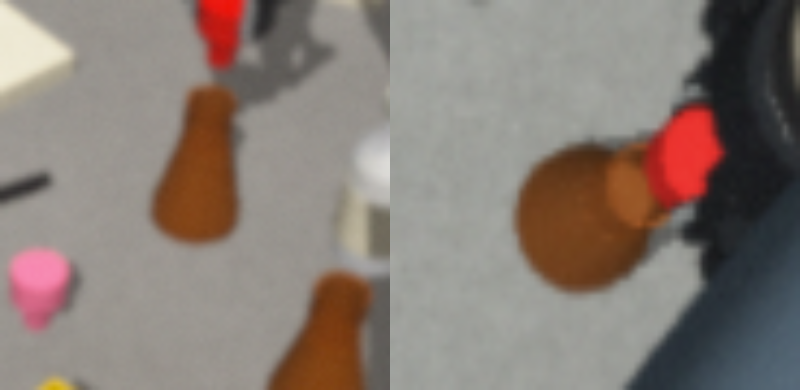

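The stopper's foot hangs over the mouth in both views: foot at (220,65) above rim at (212,90) in the side half. I'll lower it in stages.

Emit:
step_arm(plan=[[[0, 0, 0.05, 0, 0], [0, 0, 0.1, 0, 0], [0, 0, 0.13, 0, 0], [0, 0, 0.15, 0, 0], [0, 0, 0.17, 0, 0], [0, 0, 0.19, 0, 0], [0, 0, 0.21, 0, 0], [0, 0, 0.22, 0, 0], [0, 0, 0.22, 0, 0], [0, 0, 0.22, 0, 0]]])

```text
time: 56.45
eef_pos: [0.5735, -0.373, 0.102]
eef_rot: [2.29, 2.15, 0.0]
contact_force: [0.1, -0.1, -0.9]
grip_width: 0.0354
finger_force: 60.0
```

Emit:
step_arm(plan=[[[0, 0, 0.015, 0, 0], [0, 0, 0.03, 0, 0], [0, 0, 0.045, 0, 0], [0, 0, 0.06, 0, 0], [0, 0, 0.07, 0, 0], [0, 0, 0.075, 0, 0], [0, 0, 0.08, 0, 0], [0, 0, 0.08, 0, 0], [0, 0, 0.08, 0, 0], [0, 0, 0.08, 0, 0]]])

```text
time: 57.7
eef_pos: [0.5741, -0.3733, 0.0867]
eef_rot: [2.289, 2.149, 0.001]
contact_force: [1.6, 0.3, 5.3]
grip_width: 0.035
finger_force: 60.2
```

Emit:
step_arm(plan=[[[0, 0, 0.005, 0, 0], [0, 0, 0.01, 0, 0], [0, 0, 0.015, 0, 0], [0, 0, 0.015, 0, 0], [0, 0, 0.015, 0, 0], [0, 0, 0.015, 0, 0], [0, 0, 0.015, 0, 0], [0, 0, 0.015, 0, 0], [0, 0, 0.015, 0, 0], [0, 0, 0.015, 0, 0]]])

```text
time: 58.95
eef_pos: [0.5743, -0.3733, 0.0866]
eef_rot: [2.287, 2.148, 0.001]
contact_force: [-0.2, 1.8, 13.2]
grip_width: 0.0347
finger_force: 61.1
```

Emit:
step_arm(plan=[[[0, 0, -0.005, 0, 0], [0, 0, -0.01, 0, 0.7], [0, 0, -0.01, 0, 0.7], [0, 0, -0.01, 0, 0.7], [0, 0, -0.01, 0, 0.7], [0, 0, -0.1, 0, 0.7], [0, 0, -0.25, 0, 0.7], [0, 0, -0.3, 0, 0.7], [0.3, 0.03, -0.3, 0, 1], [0.6, 0.06, -0.3, 0, 1]]])

```text
time: 60.2
eef_pos: [0.5932, -0.2535, 0.1433]
eef_rot: [2.292, 2.147, 0.001]
contact_force: [0.4, -0.1, -0.1]
grip_width: 0.0856
finger_force: 0.0
```

Emit:
step_arm(plan=[[[0.2, 0.03, 0, 0, 1], [0.5, 0.06, 0, 0, 1], [0.75, 0.1, 0, 0, 1], [0.9, 0.15, 0, 0, 1], [0.9, 0.15, 0.1, 0, 1], [0.9, 0.15, 0.2, 0, 1], [0.9, 0.15, 0.2, 0, 1], [0.9, 0.15, 0.2, 0, 1], [0.9, 0.15, 0.2, 0, 1], [0.9, 0.15, 0.2, 0, 1]]])

```text
time: 61.45
eef_pos: [0.6348, -0.0765, 0.104]
eef_rot: [2.289, 2.149, 0.002]
contact_force: [-0.0, 0.9, -1.3]
grip_width: 0.0853
finger_force: 0.0
```

```bash
python3 - <<'E'
from h import *
s=get_state();print(s['eef_pos'],s['grip_width'])
for c in P:
  snapshot(c)
  print([np.round(d['xyz'],3).tolist() for d in landmark_of(c,'flask_a_rim')],[np.round(d['xyz'],3).tolist() for d in landmark_of(c,'stopper_a')],[np.round(d['xyz'],3).tolist() for d in landmark_of(c,'flask_a')])
print(rel(.634,-.0632,.08,1.508),rel(.634,-.0632,.026,1.508))
E
```

```text
[ 0.63482905 -0.07652386  0.10397857] 0.08534377542728612
[[0.576, -0.37, 0.106]] [[0.73, -0.096, -0.009], [0.574, -0.373, 0.079], [0.632, -0.059, 0.023], [0.636, -0.008, 0.019], [0.59, -0.21, -0.001], [0.573, -0.371, -0.003]] [[0.576, -0.374, 0.003], [0.415, -0.272, -0.0], [0.638, -0.01, 0.02]]
[[0.574, -0.372, 0.108]] [[0.575, -0.369, 0.08]] [[0.577, -0.375, 0.0], [0.41, -0.271, 0.0], [0.386, 0.291, 0.012]]
[ 0.065 -0.005  0.114 -0.   ] [ 0.065 -0.005  0.384 -0.   ]
```

The first stopper is home: its origin is seen at z 0.080, and it should be 0.080. Now the second stopper.

Emit:
step_arm(plan=[[[0.065, -0.005, 0.05, 0, 1], [0.065, -0.005, 0.1, 0, 1], [0.065, -0.005, 0.2, 0, 1], [0.065, -0.005, 0.3, 0, 1], [0.065, -0.005, 0.384, 0, 1], [0.065, -0.005, 0.384, 0, 1], [0.065, -0.005, 0.384, 0, 0], [0.065, -0.005, 0.384, 0, 0], [0.065, -0.005, 0.384, 0, 0], [0.065, -0.005, 0.384, 0, 0]]])

```text
time: 63.1
eef_pos: [0.6352, -0.0634, 0.0276]
eef_rot: [2.289, 2.149, 0.003]
contact_force: [0.6, 0.5, 3.4]
grip_width: 0.0353
finger_force: 60.3
```

Emit:
step_arm(plan=[[[0, 0, 0, 0, 0], [0, 0, 0, 0, 0], [0, 0, -0.1, 0, 0], [0, 0, -0.3, 0, 0], [0, 0, -0.5, 0, 0], [0, 0, -0.6, 0, 0], [0, 0, -0.6, 0, 0], [0, 0, -0.6, 0, 0], [0, 0, -0.6, 0, 0], [0, 0, -0.6, 0, 0]]])

```text
time: 64.35
eef_pos: [0.6332, -0.063, 0.1444]
eef_rot: [-2.289, -2.149, 0.003]
contact_force: [0.0, -0.5, -0.0]
grip_width: 0.0348
finger_force: 60.1
```

```bash
python3 - <<'E'
from h import *
s=get_state();print(s['eef_pos'],s['grip_width'])
print(rel(.41,-.272,s['eef_pos'][2]))
E
```

```text
[ 0.63316714 -0.06298559  0.14438091] 0.03477890709439416
[-1.113 -1.048  0.002  0.   ]
```

Emit:
step_arm(plan=[[[-0.2, -0.2, 0, 0, 0], [-0.4, -0.4, 0, 0, 0], [-0.6, -0.6, 0, 0, 0], [-0.75, -0.75, 0, 0, 0], [-0.8, -0.9, 0, 0, 0], [-0.8, -0.95, 0, 0, 0], [-0.8, -0.95, 0, 0, 0], [-0.8, -0.95, 0, 0, 0], [-0.8, -0.95, 0, 0, 0], [-0.8, -0.95, 0, 0, 0]]])

```text
time: 65.6
eef_pos: [0.4349, -0.2106, 0.1459]
eef_rot: [-2.289, -2.151, -0.0]
contact_force: [-1.0, 0.3, -0.7]
grip_width: 0.035
finger_force: 60.1
```

```bash
python3 - <<'E'
from h import *
s=get_state();print(s['eef_pos'],s['grip_width'])
for c in P:
  snapshot(c)
  print([np.round(d['xyz'],3).tolist() for d in landmark_of(c,'flask_a_rim')],[np.round(d['xyz'],3).tolist() for d in landmark_of(c,'stopper_a')],[np.round(d['xyz'],3).tolist() for d in landmark_of(c,'flask_a')])
print(locate('flask_a','flask',(.41,-.272,0)))
print(rel(.41,-.272,s['eef_pos'][2]))
E
```

```text
[ 0.43486775 -0.21059393  0.1458811 ] 0.03499169533861093
[[0.573, -0.374, 0.105], [0.479, 0.284, 0.018], [0.434, -0.059, 0.007]] [[0.433, -0.209, 0.141], [0.637, -0.006, 0.02], [0.591, -0.21, -0.001], [0.386, 0.287, 0.012], [0.733, -0.1, -0.01]] [[0.415, -0.275, 0.001], [0.576, -0.374, 0.001], [0.564, 0.271, 0.012]]
[[0.639, -0.01, 0.021]] [[0.575, -0.369, 0.079], [0.588, -0.21, -0.003], [0.639, -0.009, 0.022], [0.725, -0.101, -0.001]] [[0.576, -0.371, -0.0], [0.566, 0.275, 0.013]]
(array([ 0.41207533, -0.27708411, -0.00521205]), np.float64(0.0774872899055481), ['side'])
[-0.313 -0.102  0.001  0.   ]
```

Emit:
step_arm(plan=[[[-0.15, -0.05, 0, 0, 0], [-0.317, -0.095, 0, 0, 0], [-0.317, -0.095, 0, 0, 0], [-0.317, -0.095, 0, 0, 0], [-0.317, -0.095, 0, 0, 0], [-0.317, -0.095, 0, 0, 0], [-0.317, -0.095, 0, 0, 0], [-0.317, -0.095, 0, 0, 0], [-0.317, -0.095, 0, 0, 0], [-0.317, -0.095, 0, 0, 0]]])

```text
time: 67.45
eef_pos: [0.4114, -0.2729, 0.146]
eef_rot: [-2.29, -2.15, 0.0]
contact_force: [-0.1, 0.2, -0.7]
grip_width: 0.0348
finger_force: 60.1
```

```bash
python3 - <<'E'
from h import *
s=get_state();print(s['eef_pos'],s['grip_width'])
for c in P:
  snapshot(c)
  print([np.round(d['xyz'],3).tolist() for d in landmark_of(c,'flask_a_rim')],[np.round(d['xyz'],3).tolist() for d in landmark_of(c,'stopper_a')],[np.round(d['xyz'],3).tolist() for d in landmark_of(c,'flask_a')])
o=(300,120);I=snapshot("side");a=cv2.resize(I[120:230,300:380][...,::-1],(400,550),interpolation=cv2.INTER_CUBIC)
o2=(300,200);b=cv2.resize(snapshot("top")[200:310,300:380][...,::-1],(400,550),interpolation=cv2.INTER_CUBIC)
for c,im,oo in(("side",a,o),("top",b,o2)):
    q=((proj(c,rings((.032,0),(.0175,.105),(.009,.139))+[.411,-.2725,0])-oo+.5)*5).astype(int)
    for k in(0,24,48): cv2.polylines(im,[q[k:k+24]],True,(0,255,0),1)
cv2.imwrite("pics/c9.png",np.hstack([a,b]))
E
```

```text
[ 0.41135297 -0.27294843  0.14600665] 0.03482984361343356
[[0.579, -0.369, 0.106]] [[0.412, -0.273, 0.141], [0.64, -0.006, 0.018], [0.591, -0.208, -0.001], [0.574, -0.372, 0.081], [0.731, -0.098, -0.008]] [[0.578, -0.372, 0.002], [0.414, -0.274, 0.0]]
[[0.576, -0.375, 0.103], [0.576, -0.37, 0.081], [0.461, -0.423, -0.0]] [[0.577, -0.369, 0.078], [0.408, -0.278, 0.138], [0.729, -0.101, -0.003], [0.593, -0.21, 0.0]] [[0.58, -0.375, -0.001], [0.409, -0.275, -0.0], [0.409, -0.276, 0.141]]
```

View pics/c9.png

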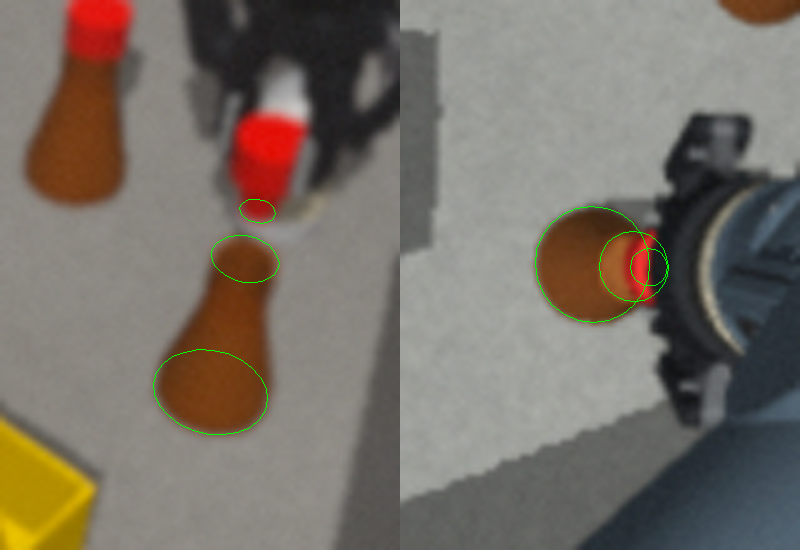

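The overlay fits the flask, and the plug foot sits on the axis; the first flask is visibly closed in the same picture. Lowering.

Emit:
step_arm(plan=[[[0, 0, 0.05, 0, 0], [0, 0, 0.1, 0, 0], [0, 0, 0.13, 0, 0], [0, 0, 0.15, 0, 0], [0, 0, 0.17, 0, 0], [0, 0, 0.19, 0, 0], [0, 0, 0.21, 0, 0], [0, 0, 0.22, 0, 0], [0, 0, 0.22, 0, 0], [0, 0, 0.22, 0, 0]]])

```text
time: 69.2
eef_pos: [0.4115, -0.2731, 0.1022]
eef_rot: [2.29, 2.15, 0.0]
contact_force: [-0.1, 0.2, 0.6]
grip_width: 0.0347
finger_force: 60.1
```

Emit:
step_arm(plan=[[[0, 0, 0.01, 0, 0], [0, 0, 0.02, 0, 0], [0, 0, 0.03, 0, 0], [0, 0, 0.04, 0, 0], [0, 0, 0.05, 0, 0], [0, 0, 0.06, 0, 0], [0, 0, 0.07, 0, 0], [0, 0, 0.075, 0, 0], [0, 0, 0.08, 0, 0], [0, 0, 0.08, 0, 0]]])

```text
time: 70.45
eef_pos: [0.4115, -0.2731, 0.0876]
eef_rot: [2.289, 2.15, -0.0]
contact_force: [-2.3, 1.6, 6.9]
grip_width: 0.0352
finger_force: 60.5
```

Emit:
step_arm(plan=[[[0, 0, 0.005, 0, 0], [0, 0, 0.01, 0, 0], [0, 0, 0.015, 0, 0], [0, 0, 0.015, 0, 0], [0, 0, 0.015, 0, 0], [0, 0, 0.015, 0, 0], [0, 0, 0.015, 0, 0], [0, 0, 0.015, 0, 0], [0, 0, 0.015, 0, 0], [0, 0, 0.015, 0, 0]]])

```text
time: 71.7
eef_pos: [0.4119, -0.2736, 0.0876]
eef_rot: [2.288, 2.148, -0.0]
contact_force: [-4.1, 3.6, 17.3]
grip_width: 0.0348
finger_force: 61.6
```

Emit:
step_arm(plan=[[[0, 0, -0.005, 0, 0], [0, 0, -0.01, 0, 0.7], [0, 0, -0.01, 0, 0.7], [0, 0, -0.01, 0, 0.7], [0, 0, -0.01, 0, 0.7], [0, 0, -0.1, 0, 0.7], [0, 0, -0.25, 0, 0.7], [0, 0, -0.4, 0, 0.7], [0.3, 0, -0.5, 0, 0.7], [0.6, 0, -0.5, 0, 0.7]]])

```text
time: 72.95
eef_pos: [0.4206, -0.1534, 0.1869]
eef_rot: [2.289, 2.143, 0.004]
contact_force: [1.2, 0.1, 0.2]
grip_width: 0.0595
finger_force: 0.0
```

Emit:
step_arm(plan=[[[0.2, 0, 0, 0, 0.7], [0.4, 0, 0, 0, 0.7], [0.4, 0, 0, 0, 0.7], [0.4, 0, 0, 0, 0.7], [0.4, 0, 0, 0, 0.7], [0.4, 0, 0, 0, 0.7], [0.4, 0, 0, 0, 0.7], [0.4, 0, 0, 0, 0.7], [0.4, 0, 0, 0, 0.7], [0.4, 0, 0, 0, 0.7]]])

```text
time: 74.2
eef_pos: [0.424, -0.0733, 0.183]
eef_rot: [-2.29, -2.15, -0.0]
contact_force: [0.5, -0.3, -0.3]
grip_width: 0.0597
finger_force: 0.0
```

```bash
python3 - <<'E'
from h import *
s=get_state();print(s['eef_pos'],s['grip_width'])
for c in P:
  snapshot(c)
  for t in('stopper_a','flask_a','roll_a','core_a','handrub'): print(c,t,[np.round(d['xyz'],3).tolist() for d in landmark_of(c,t)])
cv2.imwrite("pics/c10.png",cv2.resize(snapshot("side")[...,::-1],(800,600)))
E
```

```text
[ 0.42395777 -0.07333838  0.18299095] 0.05966379798713695
side stopper_a [[0.64, -0.008, 0.017], [0.413, -0.27, 0.079], [0.731, -0.102, -0.006], [0.592, -0.212, 0.0], [0.434, -0.062, 0.007]]
side flask_a [[0.414, -0.272, -0.0]]
side roll_a [[0.564, 0.271, 0.01], [0.387, 0.289, 0.013]]
side core_a [[0.486, -0.064, 0.004], [0.436, -0.061, 0.008]]
side handrub [[0.458, -0.423, 0.0]]
top stopper_a [[0.407, -0.277, 0.081], [0.728, -0.099, -0.001], [0.577, -0.372, 0.08], [0.64, -0.006, 0.017], [0.591, -0.21, -0.001]]
top flask_a [[0.578, -0.372, -0.001], [0.411, -0.274, 0.002], [0.384, 0.292, 0.013], [0.573, -0.372, 0.106]]
top roll_a [[0.569, 0.276, 0.012], [0.385, 0.289, 0.011]]
top core_a [[0.636, -0.064, -0.001]]
top handrub [[0.46, -0.425, 0.0]]
```

View pics/c10.png

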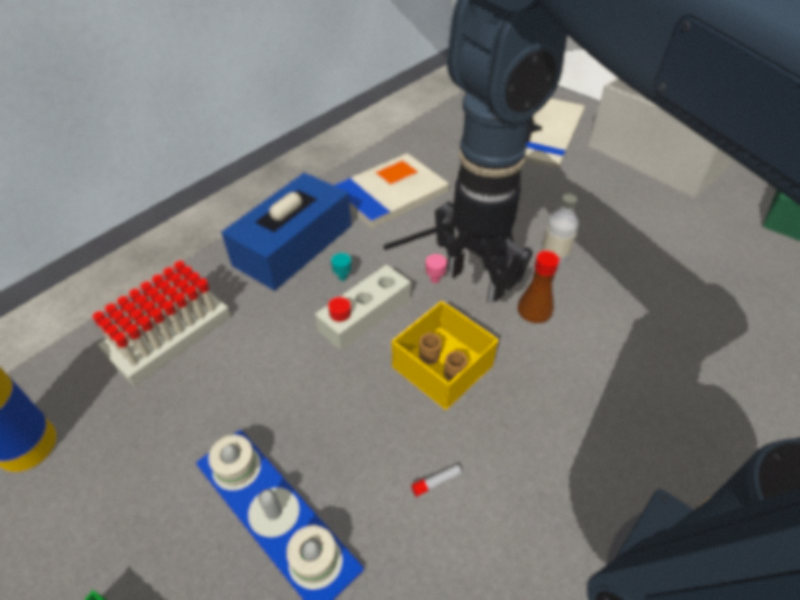

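The picture shows everything in place:
- **Cores:** both in the bin, at (430,347) and (456,362).
- **Rolls:** both seated on the plate, at (233,460) and (313,555).
- **Flasks:** the near one is closed at (546,265); the far one is behind the gripper here, but the top view puts its stopper at z 0.080.
- **Hand-rub:** standing.

The arm is touching nothing, so I'll hand the job in.

```bash
python3 -c "
from station import *
print(job_done())"
```

```text
the job is handed in; nothing more can be done
None
```

I handed the job in at about 74 s: both cores are in the waste bin, both rolls are down on the plate on separate spindles, both flasks are closed with red stoppers pushed home, and nothing was knocked over; the verdict was not reported back to me.

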